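# Load and start the dressing-bottle roller

### The arm

A 7-joint arm with a two-finger parallel gripper is mounted at the origin on the work surface. World frame = base frame: x ahead of the robot, y to its left, z up, the work surface at z = 0. Lengths are in mm, angles in rad, forces in N, time in s.
With the tool pointing down it reaches from about 400 to 900 mm from the base axis. Payload 5.5 kg.
Tool frame: the origin (TCP) lies on the centre line of the jaws, within the pads' length; the fingertips stand 8 mm ahead of it and the grasp point (between the pads) lies 11 mm behind it; z points along the fingers, y is the line along which they close (so a half turn about z gives the same grasp; the last joint's range is limited). The gripper opens to 85 mm and grips with 20 to 120 N. Pads are 22 mm wide; open, the fingers measure 114 mm over their backs; the gripper's body (76 mm by 85 mm) begins 54 mm behind the grasp point. The pads swing forward as they close: fully open they stand 13 mm farther back than shut.
Start: joints at [-0.91, 0.501, -0.427, 1.55, 0.221, 1.138, -0.21], TCP at [251.768, 599.26, 239.31] pointing down, gripper open.
Joint ranges: [-2.88, 2.88], [-0.31, 2.03], [-1.54, 1.56], [0.2, 2.42], [-1.41, 4.55], [0.19, 2.02], [-2.57, 2.57]. Speed limits (rad/s): [2.57, 2.57, 3.14, 3.14, 3.14, 3.14, 3.14].

### API

Orientations are given as a rotation vector (axis times angle).
In Python, from cell import r gives the robot as it stands.
- The arm moves only by the tool servo_tool, never from a script. Its argument "rows" is a list of rows, each a list of 7 numbers: the turn, a rotation vector about the tool's x, y, z in degrees, then the shift along the tool's x, y, z in cm, then the gripper command: -1 is fully open, 1 is shut, values between are in proportion. In form: [[rx, ry, rz, dx, dy, dz, fingers], ...]. A call has 1 to 20 rows; each row is the pose to reach, as a shift and turn from the pose commanded when the call began, along the tool's axes at that moment; what a row does not reach only later rows make up. A row lasts 1/12 s, in which the tool goes at most 41.7 mm and 7.16 degrees, less where a joint would pass 70% of its speed; a pose out of reach is approached as far as the arm can. A call with a gripper value outside its range is refused whole. The fingers move at their own pace and stop on an object; "force" is the grip in N (left out, the last holds). Time passes only in rows, so rows that repeat a pose let the fingers close. It gives the time, the measured TCP pose, the force, the opening and the grip force at its end, in the units of the state.
- r.sense(): the state, without advancing time (a new reading comes with each control period).
- r.camera(name): name is "scene" or "top"; returns (picture, depth): 480x640x3 uint8, blue, green, red; 480x640 float32, mm along the optical axis (not along the pixel's ray), 0 where there is no reading.
- r.camera_info(name): a dict with "vfov" (degrees; the focal length in pixels is half the picture's height over the tangent of half this angle, whatever the lens; pixels are square), "cx", "cy" (the principal point, pixels), "camera_from_world" (4x4, takes a point from world to camera coordinates). Camera axes: x right, y down, z forward; pixel columns grow to the right and rows downward; lengths in mm; the calibration is good to about 2 mm. A picture is of the moment at which its call begins. camera_info takes no time and is no camera call.
- r.job_done(): hands the job in; it is judged then, once.
Trained networks look in the newest picture that a camera, given by its name, has taken for a name from the list of things; names that differ only in an ending like _2 or _b are one class to them, and where a whole thing is asked for, a point or a joint stands for the part that bears it (a point fixed in the world has none). Each returns a list of dicts, best first, with "p" (0 to 1); they miss things now and then, are a little off and sometimes report something else, mostly with a low value. They report only what shows in the picture. A call takes as long as a camera call.
- r.search_frame(camera, label): "extent" ([left, top, right, bottom] as shares, 0 to 1, of the picture: columns of its width, rows of its height, round what is visible of it).
The state is a dict: "time": time; "joint_positions": joint angles; "qd": joint speeds; "effort": joint torques, N m; "position": TCP position; "eef_rot": TCP orientation; "wrist_force": force on the tool from outside, world axes, zero at the start; "moment": the same for the moment, N m; "width": finger opening in mm; "finger_force": force on a finger pad.
Only numpy, scipy, OpenCV 4.12 (cv2) and the standard library are available. Lean on these libraries where they do the work, as an engineer would, in place of code of your own. Each camera call takes 0.05 s, during which the arm holds its last target. There are 200 camera calls.

### The job

Get the dressing mixing: put the cork stopper fully home in the neck of the oil carafe, and lay every steel dressing bottle that stands on the worktop on its side in a cradle of the bottle roller, one to a cradle, resting lengthwise on its pair of rollers. Then, once all of that is done, turn the roller's knob clockwise until it clicks on. Leave the other kitchen things where they are.

Things in the scene. Friction and masses are not known exactly. Their poses are not given: they have to be found in the camera images.
- bottle1: plain steel dressing bottle: a straight cylinder 40 mm across and 100 mm long, then a short shoulder and a black cap 24 mm across, 125 mm in all, about 0.2 kg. Origin at the centre of its foot, z along its axis towards the cap. Stands upright on the table at the start; there are three or four of these bottles, so one may be absent
- bottle2: plain steel dressing bottle: a straight cylinder 40 mm across and 100 mm long, then a short shoulder and a black cap 24 mm across, 125 mm in all, about 0.2 kg. Origin at the centre of its foot, z along its axis towards the cap. Stands upright on the table at the start; there are three or four of these bottles, so one may be absent
- bottle3: plain steel dressing bottle: a straight cylinder 40 mm across and 100 mm long, then a short shoulder and a black cap 24 mm across, 125 mm in all, about 0.2 kg. Origin at the centre of its foot, z along its axis towards the cap. Stands upright on the table at the start; there are three or four of these bottles, so one may be absent
- bottle4: plain steel dressing bottle: a straight cylinder 40 mm across and 100 mm long, then a short shoulder and a black cap 24 mm across, 125 mm in all, about 0.2 kg. Origin at the centre of its foot, z along its axis towards the cap. Stands upright on the table at the start; there are three or four of these bottles, so one may be absent
- bottle1_mid (a point): point on bottle1's axis, 50 mm from its foot: the middle of the straight 40 mm cylinder, and the place to grip
- bottle2_mid (a point): point on bottle2's axis, 50 mm from its foot: the middle of the straight 40 mm cylinder, and the place to grip
- bottle3_mid (a point): point on bottle3's axis, 50 mm from its foot: the middle of the straight 40 mm cylinder, and the place to grip
- bottle4_mid (a point): point on bottle4's axis, 50 mm from its foot: the middle of the straight 40 mm cylinder, and the place to grip
- cradle1 (a point): a cradle of the bottle roller (1 and 2 nearer the robot, 3 and 4 farther; 1 and 3 on its +y side): where the middle of a laid bottle's 40 mm cylinder belongs, 62 mm above the table, bottle axis along this point's y, cap to either end. Under it a pair of dark 12 mm rollers, 116 mm long, along y, axes 26 mm apart and 22.5 mm below this point. No part of the cradle is less than 16 mm below this point; the base plate is 50 mm below it
- cradle2 (a point): a cradle of the bottle roller (1 and 2 nearer the robot, 3 and 4 farther; 1 and 3 on its +y side): where the middle of a laid bottle's 40 mm cylinder belongs, 62 mm above the table, bottle axis along this point's y, cap to either end. Under it a pair of dark 12 mm rollers, 116 mm long, along y, axes 26 mm apart and 22.5 mm below this point. No part of the cradle is less than 16 mm below this point; the base plate is 50 mm below it
- cradle3 (a point): a cradle of the bottle roller (1 and 2 nearer the robot, 3 and 4 farther; 1 and 3 on its +y side): where the middle of a laid bottle's 40 mm cylinder belongs, 62 mm above the table, bottle axis along this point's y, cap to either end. Under it a pair of dark 12 mm rollers, 116 mm long, along y, axes 26 mm apart and 22.5 mm below this point. No part of the cradle is less than 16 mm below this point; the base plate is 50 mm below it
- cradle4 (a point): a cradle of the bottle roller (1 and 2 nearer the robot, 3 and 4 farther; 1 and 3 on its +y side): where the middle of a laid bottle's 40 mm cylinder belongs, 62 mm above the table, bottle axis along this point's y, cap to either end. Under it a pair of dark 12 mm rollers, 116 mm long, along y, axes 26 mm apart and 22.5 mm below this point. No part of the cradle is less than 16 mm below this point; the base plate is 50 mm below it
- roller: fixed bottle roller: grey base plate 235 (x) by 290 (y) by 12 mm with two rows of two cradles at x = -47.5 and +47.5 mm, y = -75 and +75 mm; a grey motor box 110 (x) by 180 (y) by 60 mm high at its +x side, centred at x = 182, y = 55 mm, the knob on it at x = 185, y = 70 mm. Origin on the table, midway between the four cradles
- knob (a joint): the switch knob on top of the motor box, turning about a vertical axis: 0 rad off, grows clockwise seen from above, end stop at 1.3 rad (on). An over-centre detent (0.1 N m at first, falling to nothing) pushes it back to 0 if let go before about 0.7 rad; past that it snaps on to 1.3 by itself and stays
- knob_grip (a point): on the knob's axis, 85 mm above the table, 25 mm above the motor box, 17 mm above the knob's round skirt (50 mm across). The knob's grip is an upright bar 46 mm long, 12 mm thick, 27 mm high, its top 10 mm above this point; the bar lies along this point's x and turns with the knob
- carafe: white round oil carafe, loose, 0.85 kg: 84 mm across up to 75 mm, tapering to a neck 40 mm across, 150 mm tall. Origin at the centre of its foot, z up
- carafe_mouth (a point): centre of the carafe's mouth, at rim height, 150 mm above the table. The hole of the neck is straight, 31 mm across and 29 mm deep
- stopper: cork stopper, 60 mm tall, 40 g, standing upright on the table on its narrow end: a taper from 21 mm (bottom) to 27 mm across, 24 mm long, then a flange 38 mm across and 5 mm thick, then a round grip 25 mm across and 31 mm tall. Origin at the centre of its narrow bottom end, z up through the grip
- stopper_flange (a point): on the stopper's axis at the underside of its flange, 24 mm above its bottom end; rests on the carafe's rim when the stopper is fully in
- salt_bowl: small blue bowl, 68 mm across, 36 mm tall; not part of the job, leave it where it is. Origin at its underside
- garlic1: white garlic bulb, 52 mm across, 44 mm tall, left of the robot's centre line, near the bottles; not part of the job, leave it where it is. Origin at its underside
- garlic2: white garlic bulb like the other, on the robot's right; not part of the job, leave it where it is. Origin at its underside
- jug: white mug-shaped jug with a handle, 76 mm across, 85 mm tall; not part of the job, leave it where it is. Origin at its underside
- pinch_bowl: small white bowl, 60 mm across, 34 mm tall; not part of the job, leave it where it is. Origin at its underside

How it is judged:
By the outcome, as a careful person would: the job done as asked, in the order asked, and still so for the second after the job is handed in, with the robot touching nothing.
Of bottle1, bottle2, bottle3, bottle4 only 3 to 4 are there at a start; the rules pass over those that are not, and their reading is None.
At some moment in a run one of carafe may be knocked a few centimetres aside while the robot is not near it.
Once in a run the grip may slacken for a moment while it holds something.
It also fails if it takes over 210 s, if anything falls off the work surface, if the arm or the gripper's body presses on something with over 40 N, if the wrist force passes 120 N, or if a joint passes its speed limit or range.

## Working session

There is one attempt and no reset: what is moved stays moved. The work goes in short steps, Python scripts to look and compute and a tool call to move; the robot and the scene stay as the last step left them, time stands still between calls to the robot, and variables do not carry over. Pictures are saved under pics/ and viewed, at most 14 in all, crops included, and the job is handed in when it is done.

Besides the shell and the picture viewer there is one more tool, called after "Call:" by a JSON object that holds its "name" and its "arguments". servo_tool: Moves the arm, as the interface text tells. Its arguments: {"type":"object","properties":{"rows":{"type":"array"},"force":{"type":"number"}},"required":["rows"]}

```bash
ls; mkdir -p pics
python3 - <<'E'
from cell import r
import cv2,numpy as np
s=r.sense();print(s)
for c in("scene","top"):
    im,d=r.camera(c);cv2.imwrite(f"pics/{c}0.png",im);np.save(f"pics/{c}0.npy",d)
    print(c,r.camera_info(c))
    for l in("bottle1","roller","knob","carafe","stopper","salt_bowl","garlic1","jug","pinch_bowl"):
        for o in r.search_frame(c,l)[:6]:
            e=np.array(o["extent"])*[640,480,640,480]
            print(c,l,round(o["p"],2),e.round())
E
```

```text
pics
{'time': 0.0, 'joint_positions': array([-0.90980996,  0.50187622, -0.4268106 ,  1.55146068,  0.22080793,
        1.13829887, -0.21032724]), 'qd': array([-0.00064403, -0.00014974,  0.00055421,  0.00123987,  0.00098886,
        0.00183462, -0.00017925]), 'effort': array([ 9.58192213e-04, -5.69530785e+01, -5.81576273e+00, -2.80943781e+01,
        1.06109158e-02,  1.20327048e-02,  3.33216326e-05]), 'position': array([251.56159143, 598.60246642, 238.23881873]), 'eef_rot': array([-6.20560762e-01, -3.07921801e+00,  3.02519221e-03]), 'wrist_force': array([-0.0465453 , -0.15892177,  0.23204681]), 'moment': array([-0.00077909, -0.01188573,  0.05127737]), 'finger_force': 0.0, 'width': 85.23779568096744}
scene {'vfov': 43.43629212313612, 'cx': 311.13051395359867, 'cy': 238.60732894349428, 'camera_from_world': array([[ 7.82823735e-01,  6.21907526e-01, -2.04457840e-02,
        -3.52769367e+02],
       [ 3.28645902e-01, -4.41136435e-01, -8.35099106e-01,
        -9.46530943e+01],
       [-5.28373799e-01,  6.47015978e-01, -5.49719431e-01,
         1.94198760e+03],
       [ 0.00000000e+00,  0.000
[... 1066 characters left out ...]
.97781320e-01,
         1.08873625e+03],
       [ 0.00000000e+00,  0.00000000e+00,  0.00000000e+00,
         1.00000000e+00]])}
top bottle1 0.88 [224. 263. 245. 278.]
top bottle1 0.67 [171. 210. 202. 229.]
top bottle1 0.6 [181. 257. 206. 276.]
top roller 0.62 [277. 158. 408. 301.]
top knob 0.69 [300. 170. 320. 193.]
top knob 0.18 [137. 283. 164. 309.]
top carafe 0.73 [113. 221. 163. 254.]
top stopper 0.59 [468. 239. 483. 256.]
top stopper 0.17 [280. 157. 409. 302.]
top salt_bowl 0.62 [198. 164. 225. 188.]
top garlic1 0.81 [190. 298. 214. 320.]
top garlic1 0.69 [425. 303. 447. 326.]
top jug 0.89 [481. 287. 529. 325.]
top jug 0.28 [279. 162. 407. 300.]
top pinch_bowl 0.64 [135. 283. 161. 306.]
```

View pics/top0.png

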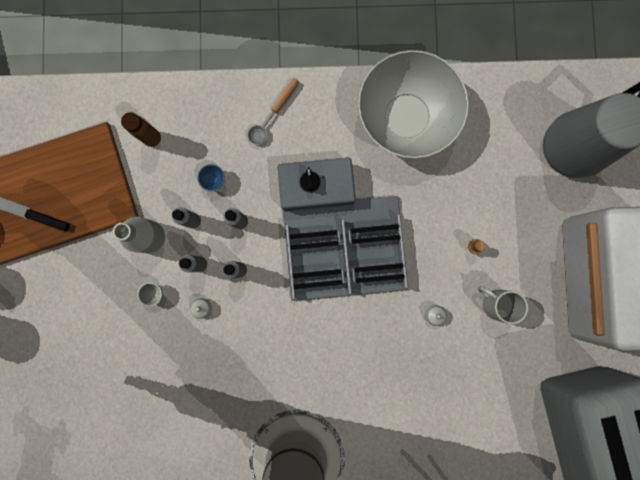

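View pics/scene0.png

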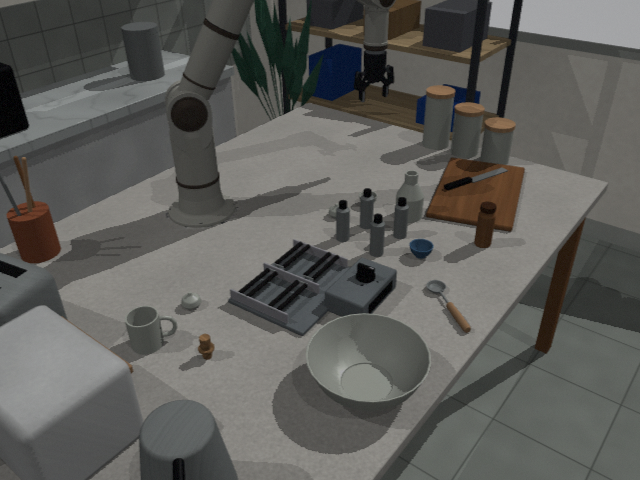

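The top view shows four bottles with caps at about (180,216), (232,216), (187,264) and (231,269). The carafe mouth is at (123,231), the stopper at (477,246), the roller at (345,250) and the knob at (310,180). Next I'll get positions from the depth cloud.

```bash
cat > h.py <<'E'
from cell import r
import cv2,numpy as np
from scipy.spatial.transform import Rotation as R
def cloud(c,d):
    i=r.camera_info(c);f=240/np.tan(np.radians(i["vfov"]/2))
    v,u=np.mgrid[:480,:640]
    P=np.stack([(u-i["cx"])/f*d,(v-i["cy"])/f*d,d,np.ones_like(d)],-1)
    return (P@np.linalg.inv(i["camera_from_world"]).T)[...,:3]
def proj(c,p):
    i=r.camera_info(c);f=240/np.tan(np.radians(i["vfov"]/2))
    q=i["camera_from_world"]@np.r_[p,1];return q[0]/q[2]*f+i["cx"],q[1]/q[2]*f+i["cy"]
def ray(c,u,v,z):
    i=r.camera_info(c);f=240/np.tan(np.radians(i["vfov"]/2))
    M=np.linalg.inv(i["camera_from_world"]);o=M[:3,3];d=M[:3,:3]@[(u-i["cx"])/f,(v-i["cy"])/f,1]
    return o+d*(z-o[2])/d[2]
def look(c,name=None):
    im,d=r.camera(c)
    if name:cv2.imwrite(f"pics/{name}.png",im)
    return im,d,cloud(c,d)
def pick(P,box,zlo,zhi):
    l,t,rr,b=box;Q=P[t:b,l:rr].reshape(-1,3);Q=Q[(Q[:,2]>zlo)&(Q[:,2]<zhi)]
    c=np.r_[(Q[:,:2].max(0)+Q[:,:2].min(0))/2,np.median(Q[:,2])]
    return c.round(1),len(Q),Q.mean(0).round(1),np.ptp(Q,axis=0).round(0)
def move(p,Rt=None):
    """tool-frame shift cm / rotvec deg from commanded(measured) pose"""
    s=r.sense();R0=R.from_rotvec(s["eef_rot"])
    d=R0.inv().apply(np.array(p)-s["position"])/10
    rv=(R0.inv()*Rt).as_rotvec(degrees=True) if Rt is not None else np.zeros(3)
    return rv.round(2),d.round(2)
E
python3 - <<'E'
from h import *
d=np.load("pics/top0.npy");P=cloud("top",d)
print("table z",np.median(P[340:370,200:240,2]))
for n,b,lo,hi in [("A",(165,205,206,235),112,135),("B",(218,205,252,235),112,135),("C",(172,250,210,276),112,135),("D",(218,255,252,285),112,135),
 ("mouth",(108,210,170,260),140,158),("stop",(462,232,492,262),52,66),("stopflange",(462,232,492,262),24,34),("carafebody",(108,210,170,260),60,80),
 ("box",(272,150,360,215),55,66),("knob",(296,165,324,195),88,102),("plate",(272,190,412,305),8,16),("salt",(190,158,232,195),28,45),("garl1",(185,290,218,325),30,50),("pinch",(130,280,168,312),28,40),("garl2",(420,298,452,330),30,50),("jug",(470,280,535,330),75,92)]:
    print(n,*pick(P,b,lo,hi))
ds=np.load("pics/scene0.npy");S=cloud("scene",ds)
for n,b,lo,hi in [("s.stop",(192,330,220,362),48,66),("s.mouth",(395,165,428,225),138,158),("s.knob",(350,255,380,290),88,102),("s.A-D",(355,180,375,235),112,135),("",(390,190,412,240),112,135),("",(330,195,352,245),112,135),("",(366,208,388,265),112,135)]:
    print(n,*pick(S,b,lo,hi))
# box edges rect
Q=P[150:215,272:360].reshape(-1,3);Q=Q[(abs(Q[:,2]-60)<5)][:,:2].astype(np.float32);print("box",cv2.minAreaRect(Q))
Q=P[190:305,272:412].reshape(-1,3);Q=Q[(Q[:,2]>7)][:,:2].astype(np.float32);print("plate",cv2.minAreaRect(Q))
Q=P[165:195,296:324].reshape(-1,3);Q=Q[(Q[:,2]>85)][:,:2].astype(np.float32);print("bar",cv2.minAreaRect(Q))
E
cat > crop.py <<'E'
import cv2,sys
n,l,t,rr,b,k,o=sys.argv[1:]
im=cv2.imread(n)[int(t):int(b),int(l):int(rr)];cv2.imwrite(o,cv2.resize(im,None,fx=float(k),fy=float(k),interpolation=cv2.INTER_CUBIC))
E
python3 crop.py pics/top0.png 105 140 415 330 2.5 pics/crop0.png
```

```text
table z -1.4973223561049736
A [586.  246.9 122.9] 96 [586.2 246.1 122.6] [22. 22. 14.]
B [581.9 128.2 123.3] 99 [581.7 127.8 122.6] [23. 22. 15.]
C [477.3 231.2 123.4] 102 [476.8 230.9 122.4] [23. 22. 15.]
D [460.  133.6 123.2] 95 [460.1 132.7 123. ] [20. 23. 15.]
mouth [549.  358.8 147.8] 143 [549.3 358.4 147. ] [38. 39. 12.]
stop [ 501.  -449.1   58.5] 88 [ 501.1 -449.3   58.2] [22. 23. 10.]
stopflange [ 501.6 -447.3   27.6] 82 [ 500.2 -443.5   27.8] [35. 32. 10.]
carafebody [548.8 357.4  74.5] 209 [543.3 334.8  72.8] [82. 80. 20.]
box [662.6 -66.1  58.7] 2910 [662.4 -67.2  58.9] [117. 181.  11.]
knob [663.9 -50.8  94.1] 100 [664.4 -51.1  93.7] [45. 13.  8.]
plate [ 507.7 -131.8   10.9] 6998 [ 509.8 -132.3   11. ] [252. 302.   8.]
salt [689.  192.5  33.9] 183 [691.4 196.   33.5] [66. 66. 11.]
garl1 [370.2 226.   32.6] 102 [369.1 224.5  34. ] [34. 32. 16.]
pinch [407.4 344.9  31.7] 153 [406.9 347.2  31.7] [58. 60. 10.]
garl2 [ 338.9 -346.9   33.1] 93 [ 336.  -347.2   34.2] [31. 31. 16.]
jug [ 356.6 -505.5   82.1] 246 [ 356.1 -505.3   81.7] [74. 76. 14.]
s.stop [ 504.8 -451.6   58.3] 104 [ 507.3 -453.1   57. ] [27. 27. 15.]
s.mouth [553.8 354.7 146.5] 106 [554.3 356.8 146.3] [42. 48. 17.]
s.knob [670.3 -52.7  93.8] 82 [669.9 -53.4  93.5] [44. 18. 11.]
s.A-D [523.4 180.3 121.7] 61 [490.2 220.9 121. ] [113. 125.  17.]
 [591.1 244.1 122.8] 59 [592.4 243.1 121.6] [27. 31. 18.]
 [465.3 131.5 122.8] 65 [466.2 130.6 120.8] [28. 31. 16.]
 [585.5 129.2 121.8] 65 [587.8 125.3 121.3] [26. 28. 16.]
box ((662.9512329101562, -66.13632202148438), (109.40606689453125, 178.61038208007812), 3.8898465633392334)
plate ((524.0560913085938, -130.62258911132812), (267.4840087890625, 289.79766845703125), 3.8762362003326416)
bar ((566.8224487304688, -63.226539611816406), (240.9656219482422, 12.965997695922852), 7.001628875732422)
```

View pics/crop0.png

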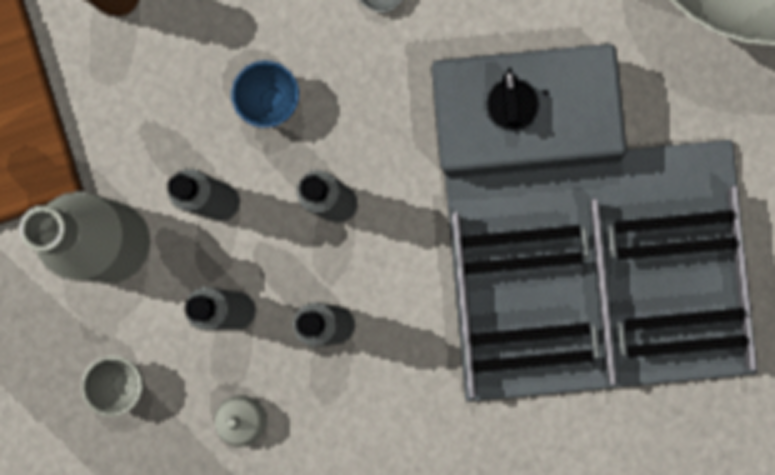

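The crop confirms four bottles, the roller turned about +4°, and the knob bar pointing along x. Plan: pick each bottle from the right with the tool tilted 55°, then turn 90° about the closing axis to lay it, cap towards +y. First I'll verify the cradles from depth and compute the first move.

```bash
cat >> h.py <<'E'
YAW=3.9
R0=R.from_matrix(np.array([[0,1,0],[1,0,0],[0,0,-1]]).astype(float))
def ori(tilt,yaw=YAW): return R.from_euler('z',yaw,degrees=True)*R.from_euler('x',tilt,degrees=True)*R0
def zt(tilt,yaw=YAW): return ori(tilt,yaw).as_matrix()[:,2]
def show(*wps):
    """wps: (TCP point, tilt[,yaw])"""
    for p,*a in wps: print("->",np.round(p,1),a,*move(p,ori(*a)))
ORI=np.array([485.1,-133.3,0]);RR=R.from_euler('z',YAW,degrees=True)
def cr(i): return ORI+RR.apply({1:(-47.5,75,62),2:(-47.5,-75,62),3:(47.5,75,62),4:(47.5,-75,62)}[i])
E
python3 - <<'E'
from h import *
P=cloud("top",np.load("pics/top0.npy"))
Q=P[195:305,272:412].reshape(-1,3);L=RR.inv().apply(Q-ORI)
m=(L[:,2]>39)&(L[:,2]<50)&(abs(L[:,1])<142)&(abs(L[:,0])<110);L=L[m]
for sx in(-1,1):
  for sy in(-1,1):
    k=(abs(L[:,0]-sx*47.5)<40)&(abs(L[:,1]-sy*75)<50);print(sx,sy,k.sum(),L[k].mean(0),L[k].min(0),L[k].max(0))
for i in 1,2,3,4:print(i,cr(i).round(1),proj("top",cr(i)))
D=np.array([460,133.3,55])
z=zt(55);print(z)
show((D-110*z+[0,-30,130],55),(D-110*z,55),(D+4*z,55))
E
```

```text
-1 -1 395 [-47.54713466 -74.81935177  42.94920275] [ -66.08308646 -124.81094315   39.12917408] [-28.43326143 -25.02530689  49.59056005]
-1 1 386 [-47.29804771  75.08930733  43.10040877] [-66.16075535  25.08412717  39.18091698] [-28.34627163 124.52847893  48.61176814]
1 -1 380 [ 47.31757495 -74.77483757  43.18301728] [  28.69634955 -124.60352964   39.02943859] [ 66.43479705 -25.0036284   49.29383717]
1 1 382 [47.54186632 74.56104766 43.10668605] [28.85170299 25.17017074 39.05412716] [ 66.38022504 124.92130019  49.43295885]
1 [432.6 -61.7  62. ] (np.float64(316.69760740328445), np.float64(279.0193692681418))
2 [ 442.8 -211.4   62. ] (np.float64(380.1270805794841), np.float64(272.90342680208477))
3 [527.4 -55.2  62. ] (np.float64(312.90256914865114), np.float64(238.94287996538142))
4 [ 537.6 -204.9   62. ] (np.float64(375.95624936603156), np.float64(232.8793126919648))
[-0.05571486  0.81725512 -0.57357644]
-> [466.1  13.4 248.1] [55] [-30.28  49.12  58.17] [-42.46 -45.71  -0.88]
-> [466.1  43.4 118.1] [55] [-30.28  49.12  58.17] [-41.3  -42.94  12.12]
-> [459.8 136.6  52.7] [55] [-30.28  49.12  58.17] [-37.1  -34.6   18.66]
```

Cradle positions agree to within 1 mm. Moving to D's approach pose.

Call:
{"name": "servo_tool", "arguments": {"rows": [[0,0,0,-20,-22,-2,-1],[-15,25,29,-42.5,-45.7,-0.9,-1],[-30.3,49.1,58.2,-42.5,-45.7,-0.9,-1],[-30.3,49.1,58.2,-42.5,-45.7,-0.9,-1],[-30.3,49.1,58.2,-42.5,-45.7,-0.9,-1],[-30.3,49.1,58.2,-42.5,-45.7,-0.9,-1],[-30.3,49.1,58.2,-42.5,-45.7,-0.9,-1],[-30.3,49.1,58.2,-42.5,-45.7,-0.9,-1],[-30.3,49.1,58.2,-42.5,-45.7,-0.9,-1],[-30.3,49.1,58.2,-42.5,-45.7,-0.9,-1],[-30.3,49.1,58.2,-42.5,-45.7,-0.9,-1],[-30.3,49.1,58.2,-42.5,-45.7,-0.9,-1],[-30.3,49.1,58.2,-42.5,-45.7,-0.9,-1],[-30.3,49.1,58.2,-42.5,-45.7,-0.9,-1],[-30.3,49.1,58.2,-42.5,-45.7,-0.9,-1],[-30.3,49.1,58.2,-42.5,-45.7,-0.9,-1],[-30.3,49.1,58.2,-42.5,-45.7,-0.9,-1],[-30.3,49.1,58.2,-42.5,-45.7,-0.9,-1]], "force": 50}}

```text
time: 2.5
position: [466.5, 13.7, 248.2]
eef_rot: [-1.578, -1.689, -0.822]
wrist_force: [0.6, 0.3, 0.0]
width: 85.2
finger_force: 0.0
```

Run:
```python
from h import *
s=r.sense();print(s["time"],s["joint_positions"].round(2),s["position"])
D=np.array([460,133.3,55]);z=zt(55)
show((D-110*z,55),(D+4*z,55))
look("scene","s1")
```

```text
2.5 [ 0.49  0.49 -0.04  1.9  -0.78  1.43  0.92] [466.45619889  13.71438811 248.20803286]
-> [466.1  43.4 118.1] [55] [ 0.01 -0.02 -0.02] [-8.96  0.17  9.89]
-> [459.8 136.6  52.7] [55] [ 0.01 -0.02 -0.02] [-8.97  0.17 21.29]
```

Call:
{"name": "servo_tool", "arguments": {"rows": [[0,0,0,-4.5,0.1,5,-1],[0,0,0,-9,0.2,9.9,-1],[0,0,0,-9,0.2,9.9,-1],[0,0,0,-9,0.2,12.5,-1],[0,0,0,-9,0.2,15,-1],[0,0,0,-9,0.2,17.5,-1],[0,0,0,-9,0.2,19.5,-1],[0,0,0,-9,0.2,21.3,-1],[0,0,0,-9,0.2,21.3,-1],[0,0,0,-9,0.2,21.3,0.3],[0,0,0,-9,0.2,21.3,0.6],[0,0,0,-9,0.2,21.3,1],[0,0,0,-9,0.2,21.3,1],[0,0,0,-9,0.2,21.3,1],[0,0,0,-9,0.2,21.3,1],[0,0,0,-9,0.2,21.3,1],[0,0,0,-9,0.2,21.3,1],[0,0,0,-9,0.2,21.3,1]], "force": 60}}

```text
time: 4.05
position: [461.4, 135.1, 53.1]
eef_rot: [-1.58, -1.689, -0.824]
wrist_force: [1.9, -4.3, 6.7]
width: 37.9
finger_force: 60.8
```

```bash
python3 - <<'E'
from h import *
s=r.sense();print(s["time"],s["joint_positions"].round(2),s["position"],s["wrist_force"],s["width"])
look("scene","s1");
c=cr(2);z=zt(-35)
# place TCP: axis point of cylinder middle; grip is 5 mm above mid towards cap (+y)
ca=RR.apply([0,1,0]);T=c+5*ca+4*z
print(T)
p=s["position"]
show((p+[0,0,110],55),(T+[0,0,100],-35),(T+[0,0,2],-35))
E
python3 crop.py pics/s1.png 270 150 470 300 4 pics/s1c.png
```

```text
4.05 [ 0.38  0.79 -0.15  2.04 -0.99  1.    1.17] [461.38669222 135.08016813  53.07728155] [ 1.92071061 -4.34482473  6.69101378] 37.88599680386403
[ 442.62711497 -208.6576186    58.72339182]
-> [461.4 135.1 163.1] [55] [0.16 0.02 0.01] [ 9.01  0.02 -6.31]
-> [ 442.6 -208.7  158.7] [-35] [  0.13 -89.98  -0.11] [-10.96  -4.12 -34.05]
-> [ 442.6 -208.7   60.7] [-35] [  0.13 -89.98  -0.11] [-18.98  -4.14 -28.43]
```

View pics/s1c.png

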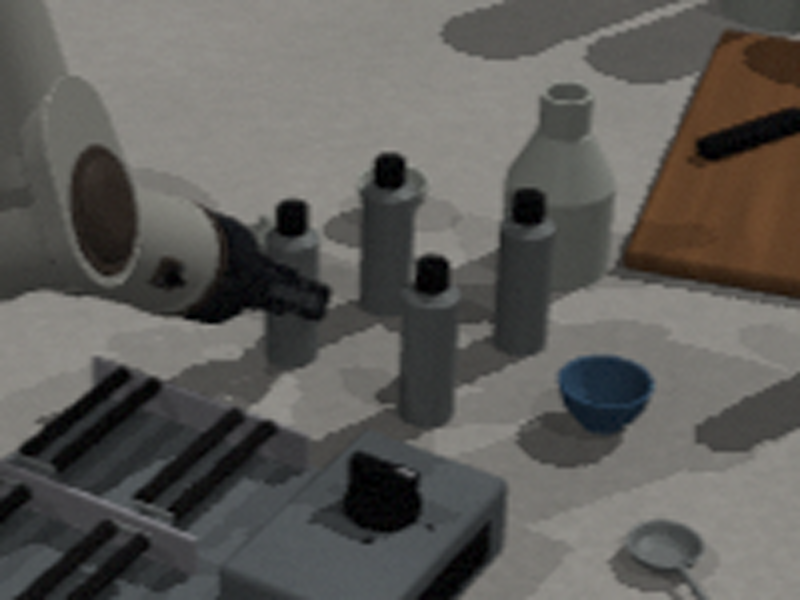

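D is gripped and the picture shows the fingers around its middle. Lifting, turning and carrying it to cradle 2.

Call:
{"name": "servo_tool", "arguments": {"rows": [[0,0,0,2.5,0,-1.7,1],[0,0,0,5,0,-3.5,1],[0,0,0,9,0,-6.3,1],[0,-6,0,9,0,-8,1],[0,-12,0,7,-0.4,-11,1],[0,-18,0,4,-1,-14,1],[0,-25,0,2,-1.5,-17,1],[0,-32,0,0,-2,-20,1],[0,-39,0,-2,-2.5,-23,1],[0,-46,0,-5,-3,-26,1],[0,-53,0,-8,-3.5,-29,1],[0,-60,0,-10,-4.1,-32,1],[0,-67,0,-11,-4.1,-34,1],[0,-74,0,-11,-4.1,-34,1],[0,-81,0,-11,-4.1,-34,1],[0,-88,0,-11,-4.1,-34,1],[0,-90,0,-11,-4.1,-34,1],[0,-90,0,-11,-4.1,-34,1],[0,-90,0,-11,-4.1,-34,1]]}}

```text
time: 5.68
position: [442.0, -205.4, 156.1]
eef_rot: [1.796, 1.935, -0.569]
wrist_force: [-0.5, 0.2, -2.6]
width: 38.0
finger_force: 61.0
```

```bash
cat >> h.py <<'E'
def held(zlo=70):
    """points near/around the held bottle, roller-frame, from top"""
    s=r.sense();im,d,P=look("top");return s,P
E
python3 - <<'E'
from h import *
s=r.sense();print(s["time"],s["joint_positions"].round(2),s["position"],s["width"],s["wrist_force"])
look("scene","s2");look("top","t2")
c=cr(2);z=zt(-35);ca=RR.apply([0,1,0]);T=c+5*ca+4*z
show((T+[0,0,20],-35),(T+[0,0,2],-35))
E
python3 crop.py pics/s2.png 200 170 400 320 4 pics/s2c.png
```

```text
5.6833 [-0.4   0.33  0.4   2.22  0.76  0.74 -0.56] [ 442.03667765 -205.3871202   156.12380703] 37.98520768096831 [-0.50651136  0.20804431 -2.59898194]
-> [ 442.6 -208.7   78.7] [-35] [-0.09 -0.1  -0.03] [4.45 0.08 6.48]
-> [ 442.6 -208.7   60.7] [-35] [-0.09 -0.1  -0.03] [5.48 0.08 7.95]
```

View pics/s2c.png

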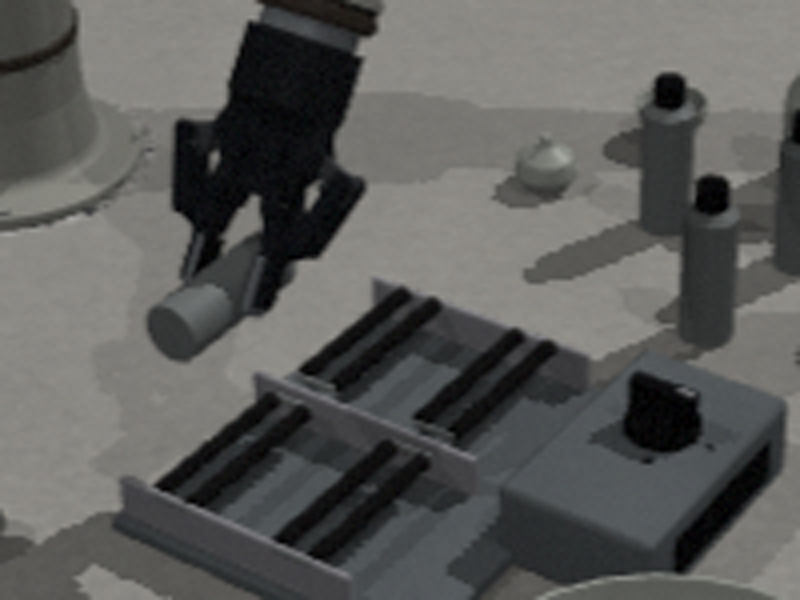

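The bottle is held level, with its foot towards −y. Lowering into cradle 2, releasing and backing out.

Call:
{"name": "servo_tool", "arguments": {"rows": [[0,0,0,2.2,0,3.2,1],[0,0,0,4.5,0.1,6.5,1],[0,0,0,4.5,0.1,6.5,1],[0,0,0,5,0.1,7.2,1],[0,0,0,5.4,0.1,7.8,1],[0,0,0,5.55,0.1,8.05,1],[0,0,0,5.55,0.1,8.05,1],[0,0,0,5.55,0.1,8.05,0.05],[0,0,0,5.55,0.1,8.05,-0.1],[0,0,0,5.55,0.1,8.05,-0.4],[0,0,0,5.55,0.1,8.05,-0.4],[0,0,0,5.55,0.1,8.05,-0.4],[0,0,0,5.55,0.1,8.05,-0.4],[0,0,0,5.55,0.1,6,-0.4],[0,0,0,5.55,0.1,3,-0.4],[0,0,0,5.55,0.1,-1,-0.4],[0,0,0,5.55,0.1,-5,-1],[0,0,0,5.55,0.1,-5,-1]]}}

```text
time: 7.28
position: [442.3, -129.0, 170.6]
eef_rot: [1.798, 1.929, -0.554]
wrist_force: [0.9, 0.2, 0.2]
width: 81.1
finger_force: 0.0
```

```bash
cat >> h.py <<'E'
def report():
    """bottle/carafe/stopper/knob state from top"""
    im,d,P=look("top")
    L=RR.inv().apply(P.reshape(-1,3)-ORI).reshape(P.shape)
    for i,(x,y) in {1:(-47.5,75),2:(-47.5,-75),3:(47.5,75),4:(47.5,-75)}.items():
        m=(abs(L[...,0]-x)<35)&(abs(L[...,1]-y)<74)&(L[...,2]>66)&(L[...,2]<90);Q=L[m]
        if len(Q)>20:print("cradle",i,len(Q),"z",np.percentile(Q[:,2],95).round(1),"x",((Q[:,0].max()+Q[:,0].min())/2).round(1),"y",Q[:,1].min().round(),Q[:,1].max().round())
    for n,b in {"A":(586,247),"B":(582,128),"C":(477,231),"D":(460,133)}.items():
        m=(np.hypot(P[...,0]-b[0],P[...,1]-b[1])<40)&(P[...,2]>112)&(P[...,2]<135)
        if m.sum()>20:print(n,P[m].mean(0).round(1),m.sum())
    m=(np.hypot(P[...,0]-549,P[...,1]-358)<100)&(P[...,2]>138)&(P[...,2]<160)
    if m.sum()>20:
        Q=P[m];print("mouth",((Q.max(0)+Q.min(0))/2).round(1),np.ptp(Q,axis=0).round())
    return im,d,P
E
python3 - <<'E'
from h import *
s=r.sense();print(s["time"],s["position"],s["width"],s["wrist_force"])
im,d,P=report();cv2.imwrite("pics/t3.png",im)
z=zt(55);B=np.array([582,128,55])
show((B-110*z+[0,-20,130],55),(B-110*z,55),(B+4*z,55))
E
python3 crop.py pics/t3.png 220 140 470 330 3 pics/t3c.png
```

```text
7.2833 [ 442.25455455 -128.9544435   170.56153284] 81.1008392150167 [0.91635404 0.19174385 0.18795614]
cradle 2 800 z 81.9 x -47.3 y -124.0 -1.0
A [586.2 245.8 122.7] 97
B [581.7 127.8 122.7] 99
C [476.9 230.7 122.7] 103
mouth [549.  358.9 145.1] [38. 40. 14.]
-> [588.1  18.1 248.1] [55] [ 0.38 89.84  0.31] [  6.84  15.77 -14.3 ]
-> [588.1  38.1 118.1] [55] [ 0.38 89.84  0.31] [15.91 15.82 -4.77]
-> [581.8 131.3  52.7] [55] [ 0.38 89.84  0.31] [27.31 15.82 -4.74]
```

View pics/t3c.png

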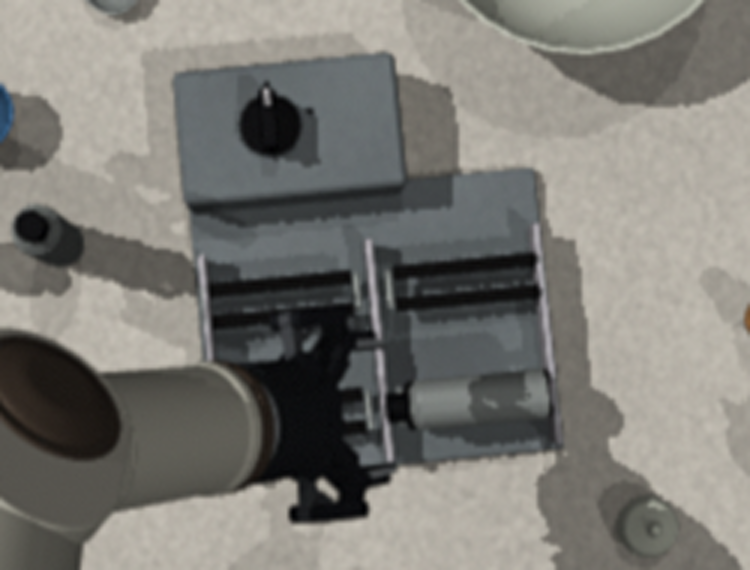

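D rests in cradle 2 (top at 82 mm, foot at −124 mm). Next bottle is B.

Call:
{"name": "servo_tool", "arguments": {"rows": [[0,2,0,0.5,2,-4,-1],[0,9,0,1,4,-8,-1],[0,16,0,3,7,-12,-1],[0,23,0,5,11,-14.3,-1],[0,30,0,6.8,15.8,-14.3,-1],[0,37,0,6.8,15.8,-14.3,-1],[0,44,0,6.8,15.8,-14.3,-1],[0,51,0,6.8,15.8,-14.3,-1],[0,58,0,6.8,15.8,-14.3,-1],[0.2,65,0.2,6.8,15.8,-14.3,-1],[0.3,72,0.3,6.8,15.8,-14.3,-1],[0.4,79,0.3,6.8,15.8,-14.3,-1],[0.4,86,0.3,6.8,15.8,-14.3,-1],[0.4,89.8,0.3,6.8,15.8,-14.3,-1],[0.4,89.8,0.3,11,15.8,-9.5,-1],[0.4,89.8,0.3,15.9,15.8,-4.8,-1],[0.4,89.8,0.3,15.9,15.8,-4.8,-1],[0.4,89.8,0.3,15.9,15.8,-4.8,-1],[0.4,89.8,0.3,15.9,15.8,-4.8,-1]]}}

```text
time: 8.92
position: [582.4, 35.2, 110.8]
eef_rot: [-1.586, -1.676, -0.808]
wrist_force: [0.0, -1.2, 1.2]
width: 85.3
finger_force: 0.0
```

```bash
cat > pk.py <<'E'
from h import *
import sys
b=np.array([float(sys.argv[1]),float(sys.argv[2]),55]);s=r.sense();print(s["time"],s["joint_positions"].round(2),s["position"])
z=zt(55);show((b-110*z,55),(b+4*z,55))
E
cat > pl.py <<'E'
from h import *
import sys
i=int(sys.argv[1]);s=r.sense();print(s["time"],s["joint_positions"].round(2),s["position"],s["width"],s["wrist_force"])
z=zt(-35);T=cr(i)+5*RR.apply([0,1,0])+4*z
p=s["position"]
show((p+[0,0,110],55),(T+[0,0,100],-35),(T+[0,0,20],-35),(T+[0,0,1],-35),(T+[0,0,0]-130*z,-35))
E
python3 pk.py 582 128
```

```text
8.9167 [ 0.34  0.83  0.02  1.67 -0.89  1.32  0.96] [582.4112917   35.16725755 110.78334637]
-> [588.1  38.1 118.1] [55] [-0.32  0.03 -0.89] [ 0.75  0.58 -0.22]
-> [581.8 131.3  52.7] [55] [-0.32  0.03 -0.89] [ 0.76  0.64 11.18]
```

Call:
{"name": "servo_tool", "arguments": {"rows": [[-0.3,0,-0.9,0.8,0.6,-0.2,-1],[-0.3,0,-0.9,0.8,0.6,2.5,-1],[-0.3,0,-0.9,0.8,0.6,5,-1],[-0.3,0,-0.9,0.8,0.6,7.5,-1],[-0.3,0,-0.9,0.8,0.6,9.5,-1],[-0.3,0,-0.9,0.8,0.6,11.2,-1],[-0.3,0,-0.9,0.8,0.6,11.2,-1],[-0.3,0,-0.9,0.8,0.6,11.2,0.3],[-0.3,0,-0.9,0.8,0.6,11.2,0.6],[-0.3,0,-0.9,0.8,0.6,11.2,1],[-0.3,0,-0.9,0.8,0.6,11.2,1],[-0.3,0,-0.9,0.8,0.6,11.2,1],[-0.3,0,-0.9,0.8,0.6,11.2,1],[-0.3,0,-0.9,0.8,0.6,11.2,1],[-0.3,0,-0.9,0.8,0.6,11.2,1],[-0.3,0,-0.9,0.8,0.6,11.2,1]]}}

```text
time: 10.25
position: [585.7, 129.3, 57.9]
eef_rot: [-1.579, -1.698, -0.83]
wrist_force: [-1.1, -2.9, 7.2]
width: 38.2
finger_force: 58.9
```

```bash
python3 pl.py 4
```

```text
10.25 [ 0.25  0.88 -0.05  1.74 -1.    1.14  1.02] [585.67088565 129.28949744  57.88268256] 38.199600097431855 [-1.05963596 -2.92343219  7.22263594]
-> [585.7 129.3 167.9] [55] [0.38 0.19 0.46] [ 8.99  0.11 -6.34]
-> [ 537.4 -202.2  158.7] [-35] [ 6.600e-01 -8.981e+01  7.000e-02] [-10.57  -6.94 -32.62]
-> [ 537.4 -202.2   78.7] [-35] [ 6.600e-01 -8.981e+01  7.000e-02] [-17.11  -7.02 -28.01]
-> [ 537.4 -202.2   59.7] [-35] [ 6.600e-01 -8.981e+01  7.000e-02] [-18.66  -7.04 -26.91]
-> [ 532.3 -127.8  165.2] [-35] [ 6.600e-01 -8.981e+01  7.000e-02] [ -5.75  -6.94 -26.9 ]
```

```bash
cat > pl.py <<'E'
from h import *
import sys,json
i=int(sys.argv[1]);s=r.sense();print(s["time"],s["joint_positions"].round(2),s["position"],s["width"],s["wrist_force"])
p=s["position"];Rt=R.from_rotvec(s["eef_rot"])
if len(sys.argv)>3:   # at the pick: x y of bottle; bottle pose in the tool frame
    b=np.array([p[0],float(sys.argv[3]),50]);rel=Rt.inv().apply(b-p);up=Rt.inv().apply([0,0,1])
    json.dump([rel.tolist(),up.tolist()],open("rel.json","w"))
rel,up=json.load(open("rel.json"));print("mid in tool",np.round(rel,1),"up",np.round(up,2))
# tilt that makes up horizontal
t=-np.degrees(np.arctan2(-up[2],-up[0])) ;t=-35
T=cr(i)-ori(t).apply(rel);z=zt(t);print("cap dir at place",ori(t).apply(up).round(3))
show((p+[0,0,110],55),(T+[0,0,100],t),(T+[0,0,20],t),(T+[0,0,1],t),(T-130*z,t))
E
python3 pl.py 4 582 128
```

```text
10.25 [ 0.25  0.88 -0.05  1.74 -1.    1.14  1.02] [585.67088565 129.28949744  57.88268256] 38.199600097431855 [-1.05963596 -2.92343219  7.22263594]
mid in tool [-7.2 -0.2  3.5] up [ 0.82  0.01 -0.58]
cap dir at place [-0.058  0.998  0.003]
-> [585.7 129.3 167.9] [55] [0.38 0.19 0.46] [ 8.99  0.11 -6.34]
-> [ 537.2 -197.   160.7] [-35] [ 6.600e-01 -8.981e+01  7.000e-02] [-10.11  -6.92 -32.31]
-> [ 537.2 -197.    80.7] [-35] [ 6.600e-01 -8.981e+01  7.000e-02] [-16.65  -7.   -27.7 ]
-> [ 537.2 -197.    61.7] [-35] [ 6.600e-01 -8.981e+01  7.000e-02] [-18.2   -7.02 -26.6 ]
-> [ 532.2 -122.6  167.2] [-35] [ 6.600e-01 -8.981e+01  7.000e-02] [ -5.28  -6.92 -26.59]
```

Call:
{"name": "servo_tool", "arguments": {"rows": [[0,0,0,2.5,0,-1.7,1],[0,0,0,5,0,-3.5,1],[0,0,0,9,0,-6.3,1],[0,-6,0,9,0,-8,1],[0,-12,0,7,-0.6,-11,1],[0,-18,0,5,-1.5,-14,1],[0,-25,0,3,-2.5,-17,1],[0,-32,0,1,-3.5,-20,1],[0.2,-39,0,-1,-4.5,-23,1],[0.3,-46,0,-4,-5.5,-26,1],[0.4,-53,0,-7,-6.5,-29,1],[0.5,-60,0,-9,-6.9,-31,1],[0.6,-67,0,-10.1,-6.9,-32.3,1],[0.6,-74,0,-10.1,-6.9,-32.3,1],[0.7,-81,0.1,-10.1,-6.9,-32.3,1],[0.7,-88,0.1,-10.1,-6.9,-32.3,1],[0.7,-89.8,0.1,-10.1,-6.9,-32.3,1],[0.7,-89.8,0.1,-10.1,-6.9,-32.3,1],[0.7,-89.8,0.1,-10.1,-6.9,-32.3,1],[0.7,-89.8,0.1,-10.1,-6.9,-32.3,1]]}}

```text
time: 11.92
position: [536.9, -196.8, 160.0]
eef_rot: [1.803, 1.928, -0.569]
wrist_force: [0.0, 0.6, -2.5]
width: 37.8
finger_force: 63.7
```

```bash
python3 pl.py 4;python3 -c "
from h import *
look('scene','s4')"; python3 crop.py pics/s4.png 200 170 400 320 4 pics/s4c.png
```

```text
11.9167 [-0.6   0.53  0.69  2.01  0.44  0.71 -0.27] [ 536.86806517 -196.75289451  160.03794089] 37.8324195767407 [ 0.01545031  0.55974522 -2.53046886]
mid in tool [-7.2 -0.2  3.5] up [ 0.82  0.01 -0.58]
cap dir at place [-0.058  0.998  0.003]
-> [ 536.9 -196.8  270. ] [55] [-8.000e-02  8.996e+01 -1.200e-01] [-6.3  -0.02 -9.02]
-> [ 537.2 -197.   160.7] [-35] [-0.13 -0.04 -0.03] [-0.06  0.03 -0.04]
-> [ 537.2 -197.    80.7] [-35] [-0.13 -0.04 -0.03] [4.52 0.05 6.52]
-> [ 537.2 -197.    61.7] [-35] [-0.13 -0.04 -0.03] [5.61 0.05 8.07]
-> [ 532.2 -122.6  167.2] [-35] [-0.13 -0.04 -0.03] [ 5.68  0.02 -4.85]
```

View pics/s4c.png

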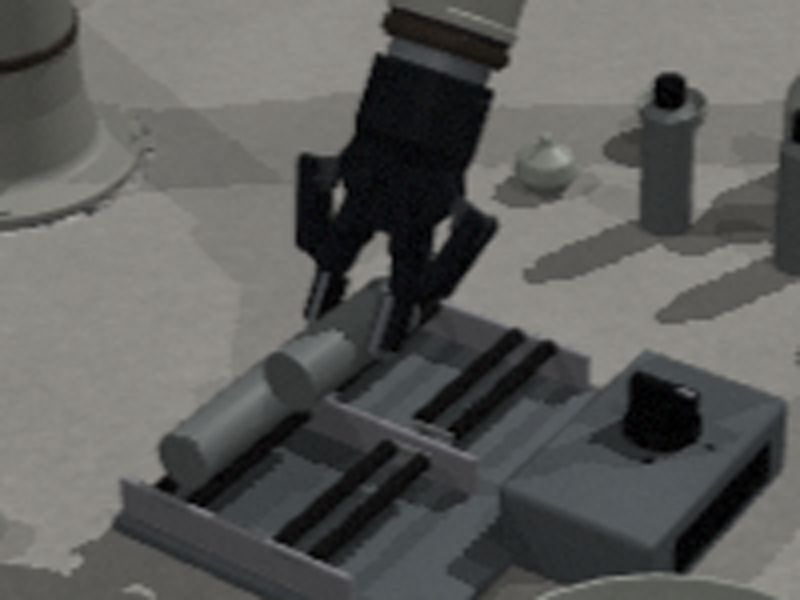

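B is held level above cradle 4, and D still lies in cradle 2. Lowering and releasing.

Call:
{"name": "servo_tool", "arguments": {"rows": [[0,0,0,2.2,0,3.2,1],[0,0,0,4.5,0,6.5,1],[0,0,0,4.5,0,6.5,1],[0,0,0,5,0,7.2,1],[0,0,0,5.4,0,7.8,1],[0,0,0,5.65,0,8.1,1],[0,0,0,5.65,0,8.1,1],[0,0,0,5.65,0,8.1,0.05],[0,0,0,5.65,0,8.1,-0.1],[0,0,0,5.65,0,8.1,-0.4],[0,0,0,5.65,0,8.1,-0.4],[0,0,0,5.65,0,8.1,-0.4],[0,0,0,5.65,0,8.1,-0.4],[0,0,0,5.65,0,6,-0.4],[0,0,0,5.65,0,3,-0.4],[0,0,0,5.65,0,-1,-0.4],[0,0,0,5.65,0,-5,-1],[0,0,0,5.65,0,-5,-1],[0,0,0,5.65,0,-5,-1],[0,0,0,5.65,0,-5,-1]]}}

```text
time: 13.63
position: [531.7, -120.6, 167.9]
eef_rot: [1.8, 1.93, -0.57]
wrist_force: [-0.4, -0.4, -0.4]
width: 85.4
finger_force: 0.0
```

Run:
```python
from h import *
s=r.sense();print(s["time"],s["position"],s["width"])
report();z=zt(55);B=np.array([477,231,55])
show((B-110*z+[0,-20,130],55),(B-110*z,55),(B+4*z,55))
```

```text
13.6333 [ 531.74377225 -120.60434991  167.90286633] 85.4419497679836
cradle 2 791 z 81.9 x -47.4 y -124.0 -1.0
cradle 4 774 z 82.8 x 46.4 y -124.0 -1.0
A [587.2 246.6 124. ] 84
mouth [548.9 358.6 145.2] [38. 39. 14.]
-> [483.1 121.1 248.1] [55] [-2.300e-01  9.004e+01 -4.000e-02] [ 15.45  -3.16 -20.67]
-> [483.1 141.1 118.1] [55] [-2.300e-01  9.004e+01 -4.000e-02] [ 24.54  -2.98 -11.17]
-> [476.8 234.3  52.7] [55] [-2.300e-01  9.004e+01 -4.000e-02] [ 35.94  -2.96 -11.18]
```

Call:
{"name": "servo_tool", "arguments": {"rows": [[0,2,0,0.5,0,-4,-1],[0,9,0,1,0,-8,-1],[0,16,0,3,-0.5,-12,-1],[0,23,0,5,-1,-15,-1],[0,30,0,8,-1.5,-18,-1],[0,37,0,11,-2,-20.7,-1],[0,44,0,14,-2.5,-20.7,-1],[0,51,0,15.4,-3.2,-20.7,-1],[0,58,0,15.4,-3.2,-20.7,-1],[0,65,0,15.4,-3.2,-20.7,-1],[-0.1,72,0,15.4,-3.2,-20.7,-1],[-0.2,79,0,15.4,-3.2,-20.7,-1],[-0.2,86,0,15.4,-3.2,-20.7,-1],[-0.2,90,0,15.4,-3.2,-20.7,-1],[-0.2,90,0,15.4,-3.2,-20.7,-1],[-0.2,90,0,20,-3.1,-16,-1],[-0.2,90,0,24.5,-3,-11.2,-1],[-0.2,90,0,24.5,-3,-11.2,-1],[-0.2,90,0,24.5,-3,-11.2,-1],[-0.2,90,0,24.5,-3,-11.2,-1]]}}

```text
time: 15.35
position: [481.4, 142.4, 116.9]
eef_rot: [-1.578, -1.686, -0.814]
wrist_force: [0.7, -0.6, 0.4]
width: 85.5
finger_force: 0.0
```

```bash
python3 pk.py 477 231
```

```text
15.35 [-0.06  0.71  0.36  2.02 -1.17  1.33  1.19] [481.39727447 142.36697837 116.93248198]
-> [483.1 141.1 118.1] [55] [-0.3   0.02 -0.26] [ 0.02  0.16 -0.18]
-> [476.8 234.3  52.7] [55] [-0.3   0.02 -0.26] [ 0.02  0.22 11.22]
```

Call:
{"name": "servo_tool", "arguments": {"rows": [[-0.2,0,-0.2,0,0.1,0,-1],[-0.2,0,-0.2,0,0.1,2.5,-1],[-0.2,0,-0.2,0,0.1,5,-1],[-0.2,0,-0.2,0,0.1,7.5,-1],[-0.2,0,-0.2,0,0.1,9.5,-1],[-0.2,0,-0.2,0,0.1,11.2,-1],[-0.2,0,-0.2,0,0.1,11.2,-1],[-0.2,0,-0.2,0,0.1,11.2,0.3],[-0.2,0,-0.2,0,0.1,11.2,0.6],[-0.2,0,-0.2,0,0.1,11.2,1],[-0.2,0,-0.2,0,0.1,11.2,1],[-0.2,0,-0.2,0,0.1,11.2,1],[-0.2,0,-0.2,0,0.1,11.2,1],[-0.2,0,-0.2,0,0.1,11.2,1],[-0.2,0,-0.2,0,0.1,11.2,1],[-0.2,0,-0.2,0,0.1,11.2,1]]}}

```text
time: 16.68
position: [479.5, 232.0, 56.4]
eef_rot: [-1.578, -1.692, -0.83]
wrist_force: [-1.7, -3.4, 6.4]
width: 38.2
finger_force: 59.0
```

```bash
python3 pl.py 1 477 231
```

```text
16.6833 [-0.14  0.8   0.23  2.06 -1.36  1.17  1.27] [479.50521055 232.02204158  56.43997373] 38.23357581876107 [-1.71233521 -3.36493184  6.44368231]
mid in tool [-5.9 -0.1  2.9] up [ 0.82  0.01 -0.57]
cap dir at place [-0.061  0.998 -0.001]
-> [479.5 232.  166.4] [55] [ 0.34 -0.04  0.28] [ 9.02  0.08 -6.3 ]
-> [432.3 -55.3 161. ] [-35] [ 4.900e-01 -9.004e+01 -5.000e-02] [ -7.64  -6.53 -29.26]
-> [432.3 -55.3  81. ] [-35] [ 4.900e-01 -9.004e+01 -5.000e-02] [-14.2   -6.59 -24.67]
-> [432.3 -55.3  62. ] [-35] [ 4.900e-01 -9.004e+01 -5.000e-02] [-15.75  -6.6  -23.58]
-> [427.2  19.1 167.5] [-35] [ 4.900e-01 -9.004e+01 -5.000e-02] [ -2.84  -6.54 -23.52]
```

Call:
{"name": "servo_tool", "arguments": {"rows": [[0,0,0,2.5,0,-1.7,1],[0,0,0,5,0,-3.5,1],[0,0,0,9,0,-6.3,1],[0,-6,0,9,0,-8,1],[0,-12,0,7,-0.6,-11,1],[0,-18,0,5,-1.5,-14,1],[0,-25,0,3,-2.5,-17,1],[0,-32,0,1,-3.5,-20,1],[0.1,-39,0,-1,-4.5,-23,1],[0.2,-46,0,-3,-5.5,-26,1],[0.3,-53,0,-5,-6.5,-28,1],[0.4,-60,0,-7.6,-6.5,-29.3,1],[0.5,-67,0,-7.6,-6.5,-29.3,1],[0.5,-74,0,-7.6,-6.5,-29.3,1],[0.5,-81,0,-7.6,-6.5,-29.3,1],[0.5,-88,0,-7.6,-6.5,-29.3,1],[0.5,-90,0,-7.6,-6.5,-29.3,1],[0.5,-90,0,-7.6,-6.5,-29.3,1],[0.5,-90,0,-7.6,-6.5,-29.3,1],[0.5,-90,0,-7.6,-6.5,-29.3,1]]}}

```text
time: 18.35
position: [431.9, -55.3, 160.8]
eef_rot: [1.803, 1.929, -0.569]
wrist_force: [0.2, -0.5, -2.5]
width: 37.9
finger_force: 61.1
```

```bash
python3 pl.py 1
```

```text
18.35 [-1.07  0.43  0.8   2.2   0.4   0.83 -0.53] [431.86300007 -55.26995402 160.7989422 ] 37.887769104204565 [ 0.18088879 -0.48321672 -2.47742176]
mid in tool [-5.9 -0.1  2.9] up [ 0.82  0.01 -0.57]
cap dir at place [-0.061  0.998 -0.001]
-> [431.9 -55.3 270.8] [55] [-0.1  89.92 -0.12] [-6.3  -0.02 -9.02]
-> [432.3 -55.3 161. ] [-35] [-0.14 -0.08 -0.02] [-0.01  0.04 -0.01]
-> [432.3 -55.3  81. ] [-35] [-0.14 -0.08 -0.02] [4.57 0.06 6.55]
-> [432.3 -55.3  62. ] [-35] [-0.14 -0.08 -0.02] [5.65 0.06 8.1 ]
-> [427.2  19.1 167.5] [-35] [-0.14 -0.08 -0.02] [ 5.73  0.03 -4.81]
```

Call:
{"name": "servo_tool", "arguments": {"rows": [[0,0,0,2.2,0,3.2,1],[0,0,0,4.5,0,6.5,1],[0,0,0,4.5,0,6.5,1],[0,0,0,5,0,7.2,1],[0,0,0,5.4,0,7.8,1],[0,0,0,5.7,0.1,8.15,1],[0,0,0,5.7,0.1,8.15,1],[0,0,0,5.7,0.1,8.15,0.05],[0,0,0,5.7,0.1,8.15,-0.1],[0,0,0,5.7,0.1,8.15,-0.4],[0,0,0,5.7,0.1,8.15,-0.4],[0,0,0,5.7,0.1,8.15,-0.4],[0,0,0,5.7,0.1,8.15,-0.4],[0,0,0,5.7,0,6,-0.4],[0,0,0,5.7,0,3,-0.4],[0,0,0,5.7,0,-1,-0.4],[0,0,0,5.7,0,-5,-1],[0,0,0,5.7,0,-5,-1],[0,0,0,5.7,0,-5,-1],[0,0,0,5.7,0,-5,-1]]}}

```text
time: 20.02
position: [426.6, 20.9, 168.5]
eef_rot: [1.8, 1.93, -0.57]
wrist_force: [-0.6, -0.5, -0.5]
width: 85.4
finger_force: 0.0
```

Run:
```python
from h import *
s=r.sense();print(s["time"],s["position"],s["width"])
im,d,P=report();cv2.imwrite("pics/t5.png",im);z=zt(55);B=np.array([586.2,246.2,55])
show((B-110*z+[0,-20,130],55),(B-110*z,55),(B+4*z,55))
```

```text
20.0167 [426.62635627  20.88277913 168.5232408 ] 85.38223182213376
cradle 1 771 z 81.6 x -47.4 y 27.0 149.0
cradle 2 794 z 82.0 x -47.4 y -125.0 -1.0
cradle 4 783 z 82.9 x 46.5 y -123.0 -1.0
A [586.1 245.8 122.5] 99
mouth [548.8 359.  145.5] [38. 39. 15.]
-> [592.3 136.3 248.1] [55] [-2.100e-01  9.007e+01 -3.000e-02] [  3.94  17.34 -12.59]
-> [592.3 156.3 118.1] [55] [-2.100e-01  9.007e+01 -3.000e-02] [13.04 17.52 -3.1 ]
-> [586.  249.5  52.7] [55] [-2.100e-01  9.007e+01 -3.000e-02] [24.44 17.54 -3.11]
```

Call:
{"name": "servo_tool", "arguments": {"rows": [[0,2,0,0.3,2,-3,-1],[0,9,0,0.5,4,-6,-1],[0,16,0,1,7,-9,-1],[0,23,0,2,10,-11,-1],[0,30,0,3,13,-12.6,-1],[0,37,0,3.9,16,-12.6,-1],[0,44,0,3.9,17.3,-12.6,-1],[0,51,0,3.9,17.3,-12.6,-1],[0,58,0,3.9,17.3,-12.6,-1],[0,65,0,3.9,17.3,-12.6,-1],[-0.1,72,0,3.9,17.3,-12.6,-1],[-0.2,79,0,3.9,17.3,-12.6,-1],[-0.2,86,0,3.9,17.3,-12.6,-1],[-0.2,90,0,3.9,17.3,-12.6,-1],[-0.2,90,0,3.9,17.3,-12.6,-1],[-0.2,90,0,8.5,17.4,-7.8,-1],[-0.2,90,0,13,17.5,-3.1,-1],[-0.2,90,0,13,17.5,-3.1,-1],[-0.2,90,0,13,17.5,-3.1,-1],[-0.2,90,0,13,17.5,-3.1,-1]]}}

```text
time: 21.73
position: [590.3, 158.2, 116.2]
eef_rot: [-1.578, -1.686, -0.814]
wrist_force: [0.5, 0.3, 0.1]
width: 85.4
finger_force: 0.0
```

```bash
python3 pk.py 586.2 246.2
```

```text
21.7333 [-0.04  0.81  0.28  1.76 -1.17  1.34  1.01] [590.30230572 158.1907603  116.16105408]
-> [592.3 156.3 118.1] [55] [-0.32  0.01 -0.25] [ 0.04  0.19 -0.28]
-> [586.  249.5  52.7] [55] [-0.32  0.01 -0.25] [ 0.04  0.25 11.12]
```

Call:
{"name": "servo_tool", "arguments": {"rows": [[-0.2,0,-0.2,0,0.1,0,-1],[-0.2,0,-0.2,0,0.1,2.5,-1],[-0.2,0,-0.2,0,0.1,5,-1],[-0.2,0,-0.2,0,0.1,7.5,-1],[-0.2,0,-0.2,0,0.1,9.5,-1],[-0.2,0,-0.2,0,0.1,11.1,-1],[-0.2,0,-0.2,0,0.1,11.1,-1],[-0.2,0,-0.2,0,0.1,11.1,0.3],[-0.2,0,-0.2,0,0.1,11.1,0.6],[-0.2,0,-0.2,0,0.1,11.1,1],[-0.2,0,-0.2,0,0.1,11.1,1],[-0.2,0,-0.2,0,0.1,11.1,1],[-0.2,0,-0.2,0,0.1,11.1,1],[-0.2,0,-0.2,0,0.1,11.1,1],[-0.2,0,-0.2,0,0.1,11.1,1],[-0.2,0,-0.2,0,0.1,11.1,1]]}}

```text
time: 23.07
position: [588.8, 246.9, 56.7]
eef_rot: [-1.578, -1.693, -0.83]
wrist_force: [-0.0, -2.5, 6.5]
width: 37.7
finger_force: 60.5
```

```bash
python3 pl.py 3 586.2 246.2
```

```text
23.0667 [-0.13  0.88  0.2   1.79 -1.3   1.2   1.07] [588.80729994 246.87115724  56.67863974] 37.72301093813713 [-0.02988942 -2.54655289  6.48163059]
mid in tool [-5.9 -0.1  3.3] up [ 0.82  0.01 -0.57]
cap dir at place [-0.061  0.998 -0.   ]
-> [588.8 246.9 166.7] [55] [ 0.33 -0.02  0.29] [ 9.01  0.08 -6.31]
-> [527.  -48.6 161.3] [-35] [ 4.900e-01 -9.002e+01 -3.000e-02] [ -8.04  -8.04 -29.85]
-> [527.  -48.6  81.3] [-35] [ 4.900e-01 -9.002e+01 -3.000e-02] [-14.6   -8.1  -25.27]
-> [527.  -48.6  62.3] [-35] [ 4.900e-01 -9.002e+01 -3.000e-02] [-16.15  -8.12 -24.18]
-> [522.   25.8 167.8] [-35] [ 4.900e-01 -9.002e+01 -3.000e-02] [ -3.24  -8.05 -24.12]
```

Call:
{"name": "servo_tool", "arguments": {"rows": [[0,0,0,2.5,0,-1.7,1],[0,0,0,5,0,-3.5,1],[0,0,0,9,0,-6.3,1],[0,-6,0,9,0,-8,1],[0,-12,0,7,-0.6,-11,1],[0,-18,0,5,-1.5,-14,1],[0,-25,0,3,-2.5,-17,1],[0,-32,0,1,-3.5,-20,1],[0.1,-39,0,-1,-4.5,-23,1],[0.2,-46,0,-3,-6,-26,1],[0.3,-53,0,-5,-7.5,-28,1],[0.4,-60,0,-8,-8,-29.9,1],[0.5,-67,0,-8,-8,-29.9,1],[0.5,-74,0,-8,-8,-29.9,1],[0.5,-81,0,-8,-8,-29.9,1],[0.5,-88,0,-8,-8,-29.9,1],[0.5,-90,0,-8,-8,-29.9,1],[0.5,-90,0,-8,-8,-29.9,1],[0.5,-90,0,-8,-8,-29.9,1],[0.5,-90,0,-8,-8,-29.9,1]]}}

```text
time: 24.73
position: [526.8, -49.0, 161.5]
eef_rot: [1.803, 1.928, -0.569]
wrist_force: [0.9, -0.0, -1.1]
width: 37.8
finger_force: 60.7
```

```bash
python3 pl.py 3
```

```text
24.7333 [-1.06  0.67  0.96  1.98  0.1   0.83 -0.2 ] [526.78064409 -49.01810905 161.49307597] 37.809721799524716 [ 0.90101163 -0.02010875 -1.09985676]
mid in tool [-5.9 -0.1  3.3] up [ 0.82  0.01 -0.57]
cap dir at place [-0.061  0.998 -0.   ]
-> [526.8 -49.  271.5] [55] [-7.000e-02  8.995e+01 -1.000e-01] [-6.3  -0.01 -9.02]
-> [527.  -48.6 161.3] [-35] [-0.11 -0.05 -0.02] [ 0.04  0.03 -0.01]
-> [527.  -48.6  81.3] [-35] [-0.11 -0.05 -0.02] [4.63 0.04 6.55]
-> [527.  -48.6  62.3] [-35] [-0.11 -0.05 -0.02] [5.72 0.04 8.1 ]
-> [522.   25.8 167.8] [-35] [-0.11 -0.05 -0.02] [ 5.78  0.02 -4.81]
```

Call:
{"name": "servo_tool", "arguments": {"rows": [[0,0,0,2.2,0,3.2,1],[0,0,0,4.5,0,6.5,1],[0,0,0,4.5,0,6.5,1],[0,0,0,5,0,7.2,1],[0,0,0,5.4,0,7.8,1],[0,0,0,5.75,0,8.15,1],[0,0,0,5.75,0,8.15,1],[0,0,0,5.75,0,8.15,0.05],[0,0,0,5.75,0,8.15,-0.1],[0,0,0,5.75,0,8.15,-0.4],[0,0,0,5.75,0,8.15,-0.4],[0,0,0,5.75,0,8.15,-0.4],[0,0,0,5.75,0,8.15,-0.4],[0,0,0,5.75,0,6,-0.4],[0,0,0,5.75,0,3,-0.4],[0,0,0,5.75,0,-1,-0.4],[0,0,0,5.75,0,-5,-1],[0,0,0,5.75,0,-5,-1],[0,0,0,5.75,0,-5,-1],[0,0,0,5.75,0,-5,-1]]}}

```text
time: 26.4
position: [521.3, 27.8, 168.7]
eef_rot: [1.8, 1.93, -0.57]
wrist_force: [-0.6, 0.8, 0.1]
width: 85.6
finger_force: 0.0
```

Run:
```python
from h import *
s=r.sense();print(s["time"],s["joint_positions"].round(2),s["position"],s["width"])
im,d,P=report();cv2.imwrite("pics/t6.png",im)
print("stop",pick(P,(462,232,492,262),50,66))
S=np.array([501,-449,40])
for y in (3.9,-40,-60):show((S+[0,0,180],0,y),(S+[0,0,60],0,y))
```

```text
26.4 [-1.17  0.68  0.95  1.93  0.07  0.94 -0.28] [521.2929674   27.78304464 168.73909252] 85.57287246898615
cradle 1 778 z 81.8 x -47.6 y 27.0 149.0
cradle 2 786 z 82.1 x -47.1 y -124.0 -1.0
cradle 3 768 z 81.6 x 47.4 y 1.0 148.0
cradle 4 775 z 82.7 x 46.2 y -123.0 -1.0
stop (array([ 501.1, -449.6,   58.3]), 92, array([ 501. , -449. ,   57.9]), array([22., 23., 13.]))
-> [ 501 -449  220] [0, 3.9] [-0.18 35.05  0.05] [-41.72  -5.22  22.98]
-> [ 501 -449  100] [0, 3.9] [-0.18 35.05  0.05] [-34.82  -5.19  32.81]
-> [ 501 -449  220] [0, -40] [13.25 33.37 42.54] [-41.72  -5.22  22.98]
-> [ 501 -449  100] [0, -40] [13.25 33.37 42.54] [-34.82  -5.19  32.81]
-> [ 501 -449  220] [0, -60] [19.36 31.4  61.86] [-41.72  -5.22  22.98]
-> [ 501 -449  100] [0, -60] [19.36 31.4  61.86] [-34.82  -5.19  32.81]
```

View pics/t6.png

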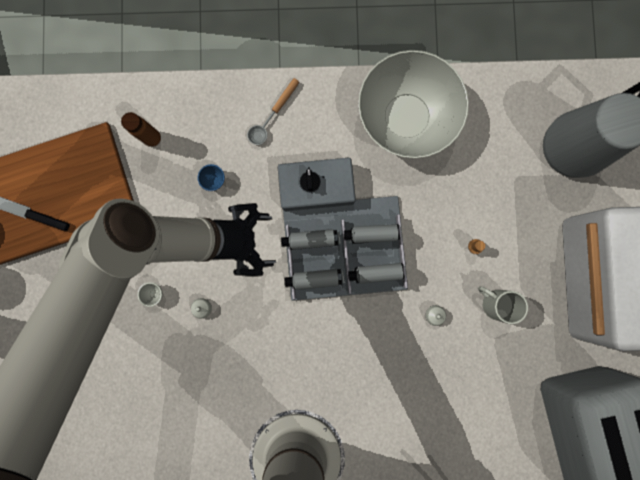

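The top view shows all four bottles lying in the four cradles, with the arm clear at (240,240). Next is the stopper at (478,246).

Call:
{"name": "servo_tool", "arguments": {"rows": [[0,0,0,-1,0,-3,-1],[0,7,0,-4,0,-3,-1],[0,14,0,-8,-0.5,-1,-1],[0,21,0,-12,-1,1,-1],[-0.1,28,0,-16,-2,4,-1],[-0.2,35,0,-19,-2.5,6,-1],[-0.2,35,0,-23,-3,9,-1],[-0.2,35,0,-27,-3.5,12,-1],[-0.2,35,0,-30,-4,15,-1],[-0.2,35,0,-33,-4.5,18,-1],[-0.2,35,0,-37,-5,20,-1],[-0.2,35,0,-40,-5.2,22,-1],[-0.2,35,0,-41.7,-5.2,23,-1],[-0.2,35,0,-41.7,-5.2,23,-1],[-0.2,35,0,-38,-5.2,28,-1],[-0.2,35,0,-34.8,-5.2,32.8,-1],[-0.2,35,0,-34.8,-5.2,32.8,-1],[-0.2,35,0,-34.8,-5.2,32.8,-1],[-0.2,35,0,-34.8,-5.2,32.8,-1]]}}

```text
time: 28.03
position: [499.2, -446.9, 96.8]
eef_rot: [-2.141, -2.291, 0.001]
wrist_force: [0.9, 0.2, 1.3]
width: 85.3
finger_force: 0.0
```

Run:
```python
from h import *
s=r.sense();print(s["time"],s["joint_positions"].round(2),s["position"],s["width"])
show(([501,-449,40],0))
```

```text
28.0333 [ 0.23  0.77  0.69  1.62 -0.57  0.97  1.18] [ 499.19576253 -446.90611411   96.84392514] 85.34334453120479
-> [ 501 -449   40] [0] [-0.27 -0.24 -0.02] [-0.25  0.19  5.68]
```

Call:
{"name": "servo_tool", "arguments": {"rows": [[-0.2,-0.2,0,-0.2,0.1,2,-1],[-0.2,-0.2,0,-0.2,0.1,4,-1],[-0.2,-0.2,0,-0.2,0.1,5.6,-1],[-0.2,-0.2,0,-0.2,0.1,5.6,-1],[-0.2,-0.2,0,-0.2,0.1,5.6,0],[-0.2,-0.2,0,-0.2,0.1,5.6,0.4],[-0.2,-0.2,0,-0.2,0.1,5.6,1],[-0.2,-0.2,0,-0.2,0.1,5.6,1],[-0.2,-0.2,0,-0.2,0.1,5.6,1],[-0.2,-0.2,0,-0.2,0.1,5.6,1],[-0.2,-0.2,0,-0.2,0.1,5.6,1],[-0.2,-0.2,0,-0.2,0.1,5.6,1],[-0.2,-0.2,0,-0.2,0.1,5.6,1]], "force": 45}}

```text
time: 29.12
position: [504.2, -450.3, 45.3]
eef_rot: [2.137, 2.292, 0.002]
wrist_force: [-0.5, 0.4, 5.6]
width: 23.5
finger_force: 44.0
```

Run:
```python
from h import *
s=r.sense();print(s["time"],s["position"],s["width"],s["finger_force"],s["eef_rot"])
p=s["position"]
# stopper bottom at z=0 now: flange at 24 -> TCP above flange p[2]-24
im,d,P=report()
M=np.array([549,358.8])
h=p[2]-24
show((p+[0,0,200],0),([520,0,p[2]+200],0,60),([M[0],M[1],150+h+80],0,60))
```

```text
29.1167 [ 504.16605239 -450.30630202   45.29901679] 23.455781363764867 44.04514968395233 [2.13709658e+00 2.29220900e+00 2.23983840e-03]
cradle 1 771 z 82.0 x -47.6 y 27.0 149.0
cradle 2 786 z 82.1 x -47.4 y -124.0 -1.0
cradle 3 768 z 81.6 x 47.4 y 1.0 148.0
cradle 4 785 z 82.7 x 46.6 y -123.0 -1.0
mouth [548.9 359.  144.9] [37. 40. 14.]
-> [ 504.2 -450.3  245.3] [0] [0.36 0.26 0.11] [ -0.1    0.12 -20.  ]
-> [520.    0.  245.3] [0, 60] [  0.2    0.42 -55.99] [ 44.71   4.86 -20.18]
-> [549.  358.8 251.3] [0, 60] [  0.2    0.42 -55.99] [ 80.3   10.26 -20.91]
```

Call:
{"name": "servo_tool", "arguments": {"rows": [[0,0,0,0,0,-4,1],[0,0,0,0,0,-8,1],[0,0,0,0,0,-12,1],[0,0,0,0,0,-16,1],[0,0,0,2,0,-19,1],[0,0,0,6,0.2,-20,1],[0,0,0,10,0.4,-20,1],[0,0,0,14,0.6,-20,1],[0,0,0,18,0.8,-20,1],[0,0,0,22,1,-20,1],[0,0,0,26,1.5,-20,1],[0,0,0,30,2.5,-20,1],[0,0,0,34,3.5,-20,1],[0,0,0,38,4,-20,1],[0,0,0,42,4.5,-20,1],[0,0,0,46,5,-20,1],[0,0,0,50,5.5,-20,1],[0,0,0,54,6,-20,1],[0,0,0,58,6.5,-20.5,1],[0,0,0,62,7,-21,1]]}}

```text
time: 30.83
position: [528.2, 176.3, 252.1]
eef_rot: [2.138, 2.294, 0.001]
wrist_force: [0.5, -0.1, -0.9]
width: 23.4
finger_force: 44.2
```

Run:
```python
from h import *
s=r.sense();print(s["time"],s["joint_positions"].round(2),s["position"],s["width"],s["finger_force"])
im,d,P=report()
show(([549,358.8,150+21.3+70],0))
```

```text
30.8333 [-0.97  0.35  0.75  1.81 -0.26  1.08 -0.06] [528.21718676 176.27864356 252.13342689] 23.408810926138212 44.206026792526245
cradle 1 775 z 81.9 x -47.0 y 27.0 149.0
cradle 2 797 z 81.9 x -47.3 y -124.0 -1.0
cradle 3 770 z 81.8 x 47.4 y 1.0 149.0
cradle 4 772 z 82.4 x 46.4 y -124.0 -1.0
-> [549.  358.8 241.3] [0] [ 0.36 -0.11  0.76] [16.89  3.44  1.19]
```

Call:
{"name": "servo_tool", "arguments": {"rows": [[0,0,0,4,1,0,1],[0,0,0,8,2,0.4,1],[0,0,0,12,3,0.8,1],[0.3,0,0.7,15,3.4,1.2,1],[0.3,0,0.7,16.8,3.4,1.2,1],[0.3,0,0.7,16.8,3.4,1.2,1],[0.3,0,0.7,16.8,3.4,1.2,1],[0.3,0,0.7,16.8,3.4,1.2,1],[0.3,0,0.7,16.8,3.4,1.2,1]]}}

```text
time: 31.63
position: [551.9, 341.5, 240.3]
eef_rot: [2.158, 2.279, -0.004]
wrist_force: [0.1, -0.0, -0.6]
width: 23.4
finger_force: 44.2
```

Run:
```python
from h import *
s=r.sense();print(s["time"],s["joint_positions"].round(2),s["position"],s["width"],s["finger_force"])
p=s["position"]
im,d,P=look("top","t8");im2,d2,S=look("scene","s8")
# scene: carafe neck / stopper points (by radius) 
for nm,Z in(("scene",S),("top",P)):
  for lo,hi in((128,149),(152,175),(176,186),(60,75),(188,196),(196,206)):
    m=(np.hypot(Z[...,0]-549,Z[...,1]-359)<70)&(Z[...,2]>lo)&(Z[...,2]<hi)
    if m.sum()>8:
        Q=Z[m];print(nm,lo,hi,len(Q),Q.min(0).round(),Q.max(0).round(),np.median(Q,0).round(1))
for c in ("top","scene"):
  print(c,[(l,[(round(o["p"],2),(np.array(o["extent"])*[640,480,640,480]).round().tolist()) for o in r.search_frame(c,l)[:2]]) for l in("carafe","stopper")])
print(proj("scene",[549,359,150]),proj("scene",p),proj("top",[549,359,150]))
u,v=map(int,proj("scene",[549,359,170]))
cv2.imwrite("pics/s8c.png",cv2.resize(im2[v-70:v+80,u-100:u+100],None,fx=4,fy=4,interpolation=cv2.INTER_CUBIC))
```

```text
31.6333 [-1.07  0.54  0.67  1.58 -0.35  1.15 -0.26] [551.94440124 341.53214043 240.32300907] 23.386680653735628 44.22929227352142
scene 128 149 123 [533. 335. 128.] [573. 380. 149.] [555.  351.2 140.6]
scene 60 75 118 [516. 311.  60.] [596. 373.  75.] [574.4 326.9  68.4]
scene 196 206 17 [544. 330. 197.] [564. 346. 206.] [557.  335.5 198.3]
top 128 149 118 [530. 339. 128.] [569. 372. 149.] [543.6 345.1 141.6]
top 60 75 110 [508. 317.  60.] [590. 383.  75.] [540.6 325.8  69.2]
top [('carafe', [(0.74, [346.0, 262.0, 404.0, 286.0]), (0.58, [119.0, 218.0, 162.0, 254.0])]), ('stopper', [(0.71, [101.0, 222.0, 124.0, 236.0]), (0.49, [278.0, 157.0, 407.0, 304.0])])]
scene [('carafe', [(0.84, [397.0, 170.0, 422.0, 224.0])]), ('stopper', [(0.65, [408.0, 143.0, 416.0, 164.0]), (0.15, [268.0, 270.0, 309.0, 307.0])])]
(np.float64(410.5202099083846), np.float64(172.43889276986775)) (np.float64(410.4876349917771), np.float64(146.93392565151885)) (np.float64(121.19008744047406), np.float64(231.38111126563987))
```

View pics/s8c.png

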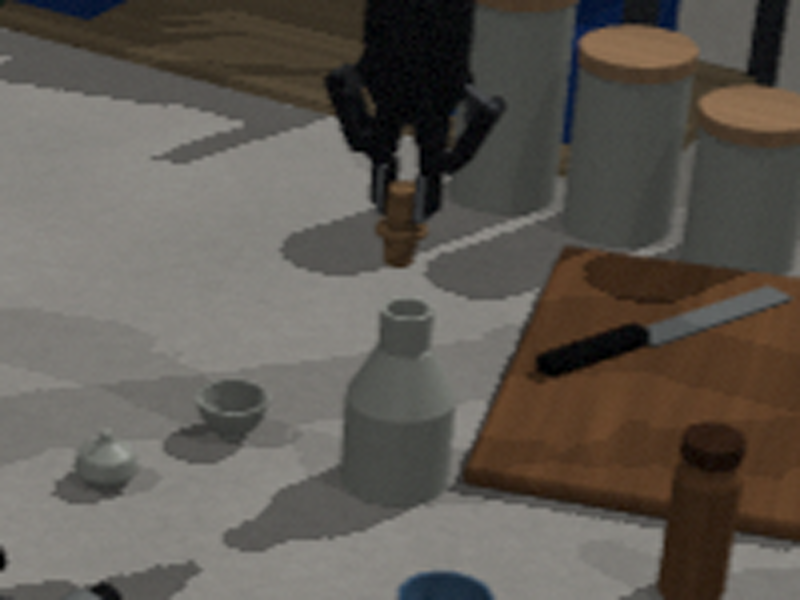

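The stopper hangs upright in the jaws, just beside and above the carafe mouth, and the carafe hasn't moved. Correcting sideways.

Run:
```python
from h import *
s=r.sense();print(s["time"],s["position"],s["qd"].round(3));show(([549,357.8,215],0))
```

```text
31.9333 [551.42414577 343.68774032 240.14050767] [-0.005  0.003 -0.003 -0.004  0.001  0.    -0.   ]
-> [549.  357.8 215. ] [0] [ 0.01  0.19 -0.64] [ 1.43 -0.16  2.51]
```

Call:
{"name": "servo_tool", "arguments": {"rows": [[0,0,0,0,0,0,1],[0,0,0,0,0,0,1],[0,0,0,0,0,0,1],[0,0,0,0,0,0,1],[0,0,0,0,0,0,1],[0,0,0,0,0,0,1],[0,0,0,0,0,0,1],[0,0,0,0,0,0,1],[0,0,0,0,0,0,1],[0,0,0,0,0,0,1],[0,0,0,0,0,0,1],[0,0,0,0,0,0,1]]}}

```text
time: 32.93
position: [551.2, 344.3, 239.8]
eef_rot: [2.154, 2.283, -0.004]
wrist_force: [-0.6, 0.1, -1.1]
width: 23.5
finger_force: 44.2
```

Run:
```python
from h import *
s=r.sense();print(s["time"],s["position"],s["qd"].round(3));show(([549,357.8,215],0))
im2,d2,S=look("scene")
for lo,hi in((128,149),(150,188),(190,205)):
    m=(np.hypot(S[...,0]-549,S[...,1]-359)<70)&(S[...,2]>lo)&(S[...,2]<hi)
    if m.sum()>4: Q=S[m];print(lo,hi,len(Q),Q.min(0).round(),Q.max(0).round(),np.median(Q,0).round(1))
```

```text
32.9333 [551.20565581 344.27843121 239.78935816] [-0.    -0.001 -0.     0.001  0.002  0.001  0.001]
-> [549.  357.8 215. ] [0] [-0.01  0.21 -0.58] [ 1.37 -0.14  2.47]
128 149 126 [530. 330. 129.] [576. 385. 149.] [555.4 350.7 141.1]
150 188 17 [541. 342. 150.] [577. 374. 153.] [561.2 353.8 151.1]
190 205 24 [539. 331. 194.] [563. 354. 205.] [555.5 336.2 198.4]
```

Call:
{"name": "servo_tool", "arguments": {"rows": [[0,0.2,-0.6,1.4,-0.15,0,1],[0,0.2,-0.6,1.4,-0.15,1,1],[0,0.2,-0.6,1.4,-0.15,2,1],[0,0.2,-0.6,1.4,-0.15,2,1],[0,0.2,-0.6,1.4,-0.15,2,1],[0,0.2,-0.6,1.4,-0.15,2,1],[0,0.2,-0.6,1.4,-0.15,2,1],[0,0.2,-0.6,1.4,-0.15,2,1]]}}

```text
time: 33.65
position: [549.3, 357.9, 220.2]
eef_rot: [2.145, 2.295, 0.001]
wrist_force: [0.7, -0.7, 0.2]
width: 23.3
finger_force: 44.2
```

Run:
```python
from h import *
s=r.sense();print(s["time"],s["position"],s["width"])
im2,d2,S=look("scene");im,d,P=look("top")
for nm,Z in(("s",S),("t",P)):
  for lo,hi in((128,149),(172,196),(198,203),(204,212)):
    m=(np.hypot(Z[...,0]-549,Z[...,1]-359)<45)&(Z[...,2]>lo)&(Z[...,2]<hi)
    if m.sum()>4: Q=Z[m];print(nm,lo,hi,len(Q),Q.min(0).round(),Q.max(0).round(),np.median(Q,0).round(1))
a=[cv2.resize(q[int(v)-55:int(v)+45,int(u)-50:int(u)+50],None,fx=4,fy=4,interpolation=cv2.INTER_CUBIC) for q,(u,v) in((im2,proj("scene",[549,359,165])),(im,proj("top",[549,359,150])))]
cv2.imwrite("pics/m9.png",np.hstack(a))
```

```text
33.65 [549.31225469 357.87812605 220.16622476] 23.261584959319116
s 128 149 124 [535. 334. 128.] [575. 384. 149.] [555.7 351.8 140.6]
s 172 196 42 [541. 340. 175.] [564. 358. 194.] [554.8 350.7 185.3]
s 198 203 23 [533. 336. 198.] [568. 367. 203.] [558.4 347.1 201. ]
s 204 212 33 [534. 334. 204.] [566. 368. 212.] [551.2 348.8 207. ]
t 128 149 123 [530. 339. 128.] [569. 372. 149.] [545.1 346.4 142. ]
t 172 196 10 [537. 345. 174.] [551. 354. 183.] [542.5 347.4 177.1]
t 198 203 56 [528. 337. 198.] [564. 357. 203.] [547.7 346.  201.5]
t 204 212 31 [530. 340. 204.] [559. 351. 211.] [543.9 346.  205.7]
```

View pics/m9.png

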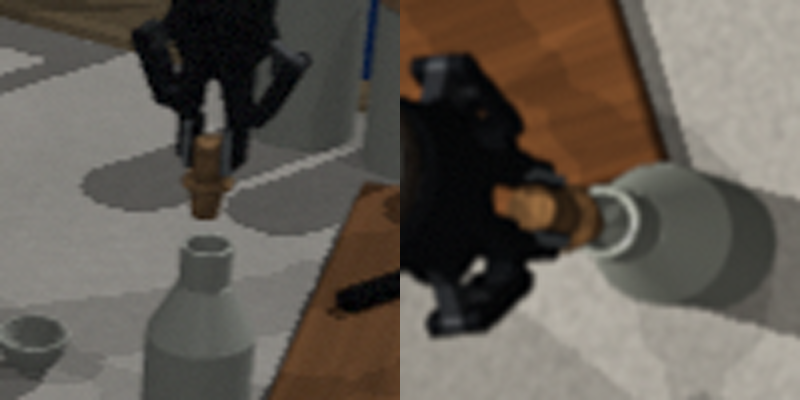

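The stopper is over the mouth within about 2 mm in both views. Lowering gently.

Call:
{"name": "servo_tool", "arguments": {"rows": [[0,0,0,0,0.05,1,1],[0,0,0,0,0.05,2,1],[0,0,0,0,0.05,2.5,1],[0,0,0,0,0.05,3,1],[0,0,0,0,0.05,3.5,1],[0,0,0,0,0.05,3.5,1],[0,0,0,0,0.05,3.5,1],[0,0,0,0,0.05,3.5,1]]}}

```text
time: 34.42
position: [549.5, 358.1, 184.8]
eef_rot: [2.144, 2.296, -0.0]
wrist_force: [0.2, 0.1, -0.9]
width: 23.4
finger_force: 44.2
```

Call:
{"name": "servo_tool", "arguments": {"rows": [[0,0,0,0,0,0.5,1],[0,0,0,0,0,0.9,1],[0,0,0,0,0,1.2,1],[0,0,0,0,0,1.35,1],[0,0,0,0,0,1.45,1],[0,0,0,0,0,1.45,1],[0,0,0,0,0,1.45,1],[0,0,0,0,0,1.45,1]]}}

```text
time: 35.08
position: [550.2, 358.9, 171.5]
eef_rot: [2.144, 2.296, 0.004]
wrist_force: [0.3, 1.3, 5.2]
width: 23.2
finger_force: 45.0
```

Contact force is 5 N at the expected height, so it's seated. Releasing and rising.

Call:
{"name": "servo_tool", "arguments": {"rows": [[0,0,0,0,0,0,0.3],[0,0,0,0,0,0,0],[0,0,0,0,0,0,-0.3],[0,0,0,0,0,0,-0.5],[0,0,0,0,0,0,-0.5],[0,0,0,0,0,0,-0.5],[0,0,0,0,0,-2,-0.5],[0,0,0,0,0,-5,-0.5],[0,0,0,-3,0,-8,-0.5],[0,0,0,-7,0,-10,-0.5],[0,0,0,-11,0,-10,-0.5],[0,0,0,-15,0,-10,-0.5],[0,0,0,-19,0,-10,-0.5],[0,0,0,-23,0,-10,-0.5],[0,0,0,-23,0,-10,-0.5],[0,0,0,-23,0,-10,-0.5]]}}

```text
time: 36.42
position: [565.5, 124.7, 270.9]
eef_rot: [2.152, 2.288, 0.001]
wrist_force: [0.3, 1.1, 0.2]
width: 63.9
finger_force: 0.0
```

Run:
```python
from h import *
s=r.sense();print(s["time"],s["joint_positions"].round(2),s["position"],s["width"],s["wrist_force"])
im2,d2,S=look("scene","s10");im,d,P=look("top","t10")
for nm,Z in(("s",S),("t",P)):
  for lo,hi in((149,160),(175,195)):
    m=(np.hypot(Z[...,0]-549,Z[...,1]-359)<60)&(Z[...,2]>lo)&(Z[...,2]<hi)
    if m.sum()>4: Q=Z[m];print(nm,lo,hi,len(Q),Q.min(0).round(),Q.max(0).round(),np.median(Q,0).round(1))
a=[cv2.resize(q[int(v)-50:int(v)+50,int(u)-50:int(u)+50],None,fx=4,fy=4,interpolation=cv2.INTER_CUBIC) for q,(u,v) in((im2,proj("scene",[549,359,130])),(im,proj("top",[549,359,150])))]
cv2.imwrite("pics/m10.png",np.hstack(a))
# knob: bar direction
m=(np.hypot(P[...,0]-665,P[...,1]+51)<40)&(P[...,2]>86)&(P[...,2]<105);Q=P[m]
print("bar",m.sum(),Q.mean(0),cv2.minAreaRect(Q[:,:2].astype(np.float32)))
```

```text
36.4167 [-0.85  0.38  0.76  1.73 -0.29  1.14  0.05] [565.49444413 124.72852709 270.92808065] 63.87903989738503 [0.30848294 1.13363081 0.2194352 ]
s 149 160 55 [533. 336. 149.] [572. 373. 160.] [560.6 351.1 154.8]
s 175 195 51 [539. 339. 175.] [565. 369. 191.] [555.3 353.  183.9]
bar 103 [663.79820256 -51.05406907  93.27275499] ((664.453857421875, -51.01203918457031), (45.18199920654297, 11.789339065551758), 4.122817516326904)
```

View pics/m10.png

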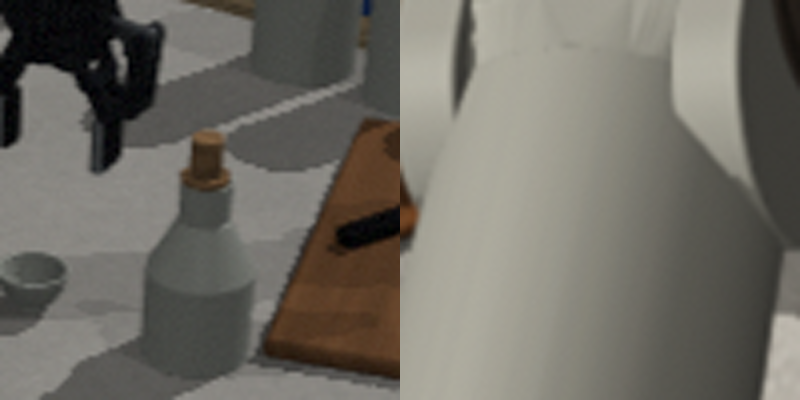

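The left view shows the stopper's flange sitting on the carafe rim, and its top measures about 186 mm. The knob is next, with its bar at 4°.

Run:
```python
from h import *
show(([664.5,-51,150],0,94),([664.5,-51,80],0,94))
```

```text
-> [664.5 -51.  150. ] [0, 94] [ 2.000e-02 -4.000e-02 -9.007e+01] [-18.69   8.69  12.01]
-> [664.5 -51.   80. ] [0, 94] [ 2.000e-02 -4.000e-02 -9.007e+01] [-18.69   8.69  19.01]
```

Call:
{"name": "servo_tool", "arguments": {"rows": [[0,0,-7,-3,1.5,0,-0.5],[0,0,-14,-6,3,1,-0.5],[0,0,-21,-9,4.5,2,-0.5],[0,0,-28,-12,6,4,-0.5],[0,0,-35,-15,7.5,6,-0.5],[0,0,-42,-18.7,8.7,8,-0.5],[0,0,-49,-18.7,8.7,10,-0.5],[0,0,-56,-18.7,8.7,12,-0.5],[0,0,-63,-18.7,8.7,12,-0.5],[0,0,-70,-18.7,8.7,12,-0.5],[0,0,-77,-18.7,8.7,12,-0.5],[0,0,-84,-18.7,8.7,12,-0.5],[0,0,-90,-18.7,8.7,12,-0.5],[0,0,-90,-18.7,8.7,12,-0.5],[0,0,-90,-18.7,8.7,12,-0.5],[0,0,-90,-18.7,8.7,12,-0.5],[0,0,-90,-18.7,8.7,12,-0.5],[0,0,-90,-18.7,8.7,12,-0.5],[0,0,-90,-18.7,8.7,12,-0.5],[0,0,-90,-18.7,8.7,12,-0.5]]}}

```text
time: 38.18
position: [664.7, -51.9, 150.3]
eef_rot: [0.107, -3.14, 0.0]
wrist_force: [-0.4, -0.6, -0.1]
width: 64.2
finger_force: 0.0
```

Run:
```python
from h import *
s=r.sense();print(s["time"],s["joint_positions"].round(2),s["position"],s["width"])
report()
show(([664.5,-51,80],0,94))
```

```text
38.1833 [-0.2   0.6   0.34  1.6  -0.23  0.98  1.85] [664.69858336 -51.87487866 150.32940965] 64.15368424792045
cradle 1 721 z 81.5 x -47.5 y 27.0 136.0
cradle 2 789 z 81.8 x -47.5 y -124.0 -1.0
cradle 3 524 z 82.3 x 47.2 y 1.0 107.0
cradle 4 777 z 83.1 x 46.4 y -124.0 -1.0
mouth [548.9 354.4 149. ] [38. 31. 22.]
-> [664.5 -51.   80. ] [0, 94] [-0.01 -0.01 -0.11] [0.01 0.1  7.03]
```

Run:
```python
from h import *
im,d,P=look("top")
L=RR.inv().apply(P.reshape(-1,3)-ORI)
for i,(x,y) in {1:(-47.5,75),2:(-47.5,-75),4:(47.5,-75)}.items():
  for dy in(-40,-15,10,35):
    m=(abs(L[:,0]-x)<30)&(abs(L[:,1]-y-dy)<6)&(L[:,2]>60);Q=L[m];k=Q[:,2]>np.percentile(Q[:,2],60)
    print(i,dy,"top",np.percentile(Q[:,2],95).round(1),"xmid",Q[k][:,0].mean().round(1),end=" | ")
  print()
```

```text
1 -40 top 82.4 xmid -46.3 | 1 -15 top 81.5 xmid -47.6 | 1 10 top 663.7 xmid -28.8 | 1 35 top 714.3 xmid -63.0 | 
2 -40 top 82.4 xmid -47.7 | 2 -15 top 82.0 xmid -47.4 | 2 10 top 82.6 xmid -46.3 | 2 35 top 82.6 xmid -48.4 | 
4 -40 top 83.4 xmid 44.0 | 4 -15 top 82.8 xmid 46.0 | 4 10 top 83.3 xmid 46.8 | 4 35 top 81.3 xmid 50.1 |
```

Bottle B in cradle 4 lies about 4° askew. Before switching on I'll straighten it with a gentle squeeze aligned to the rollers.

Run:
```python
from h import *
show((cr(4)+[0,0,70],0),(cr(4)+[0,0,-1],0))
```

```text
-> [ 537.6 -204.9  132. ] [0] [-2.e-02  1.e-02  9.e+01] [ 13.72 -14.39   1.84]
-> [ 537.6 -204.9   61. ] [0] [-2.e-02  1.e-02  9.e+01] [ 13.72 -14.39   8.94]
```

Call:
{"name": "servo_tool", "arguments": {"rows": [[0,0,7,2,-2,0,-0.5],[0,0,14,5,-5,0,-0.5],[0,0,21,8,-8,0,-0.5],[0,0,28,11,-11,0,-0.5],[0,0,35,13.7,-14.4,0,-0.5],[0,0,42,13.7,-14.4,1.8,-0.5],[0,0,49,13.7,-14.4,1.8,-0.5],[0,0,56,13.7,-14.4,1.8,-0.5],[0,0,63,13.7,-14.4,1.8,-0.5],[0,0,70,13.7,-14.4,1.8,-0.5],[0,0,77,13.7,-14.4,1.8,-0.5],[0,0,84,13.7,-14.4,1.8,-0.5],[0,0,90,13.7,-14.4,1.8,-0.5],[0,0,90,13.7,-14.4,1.8,-0.5],[0,0,90,13.7,-14.4,1.8,-0.5],[0,0,90,13.7,-14.4,1.8,-0.5],[0,0,90,13.7,-14.4,1.8,-0.5],[0,0,90,13.7,-14.4,1.8,-0.5]], "force": 25}}

```text
time: 39.78
position: [537.8, -205.1, 132.5]
eef_rot: [2.143, 2.297, 0.0]
wrist_force: [-0.7, -0.3, -0.6]
width: 63.8
finger_force: 0.0
```

Run:
```python
from h import *
print(r.sense()["position"]);show((cr(4)+[0,0,-1],0))
```

```text
[ 537.81339838 -205.10522862  132.46998801]
-> [ 537.6 -204.9   61. ] [0] [ 0.01 -0.    0.08] [ 0.02 -0.02  7.15]
```

Call:
{"name": "servo_tool", "arguments": {"rows": [[0,0,0,0,0,3,-0.5],[0,0,0,0,0,6,-0.5],[0,0,0,0,0,7.1,-0.5],[0,0,0,0,0,7.1,-0.5],[0,0,0,0,0,7.1,-0.2],[0,0,0,0,0,7.1,0],[0,0,0,0,0,7.1,0.1],[0,0,0,0,0,7.1,0.2],[0,0,0,0,0,7.1,0.2],[0,0,0,0,0,7.1,0.2],[0,0,0,0,0,7.1,0.05],[0,0,0,0,0,7.1,-0.1],[0,0,0,0,0,7.1,-0.3],[0,0,0,0,0,7.1,-0.5],[0,0,0,0,0,7.1,-0.5],[0,0,0,0,0,5,-0.5],[0,0,0,0,0,1,-0.5],[0,0,0,0,0,-2,-0.5],[0,0,0,0,0,-2,-0.5]]}}

```text
time: 41.37
position: [541.1, -207.2, 158.1]
eef_rot: [2.14, 2.289, 0.006]
wrist_force: [1.1, -0.7, -0.2]
width: 63.9
finger_force: 0.0
```

Run:
```python
from h import *
print(r.sense()["position"],r.sense()["width"]);show(([664.5,-51,150],0,94),([664.5,-51,80],0,94))
```

```text
[ 541.14804487 -207.18247206  158.10578495] 63.90047021701933
-> [664.5 -51.  150. ] [0, 94] [  0.22   0.53 -90.13] [14.75 13.35  0.87]
-> [664.5 -51.   80. ] [0, 94] [  0.22   0.53 -90.13] [14.78 13.3   7.87]
```

Call:
{"name": "servo_tool", "arguments": {"rows": [[0,0,-7,2,2,0,-0.5],[0,0,-14,5,5,0,-0.5],[0,0,-21,8,8,0,-0.5],[0,0,-28,11,11,0,-0.5],[0,0,-35,14.5,13.2,0,-0.5],[0,0,-42,14.5,13.2,0.8,-0.5],[0,0,-49,14.5,13.2,0.8,-0.5],[0,0,-56,14.5,13.2,0.8,-0.5],[0,0,-63,14.5,13.2,0.8,-0.5],[0,0,-70,14.5,13.2,0.8,-0.5],[0,0,-77,14.5,13.2,0.8,-0.5],[0,0,-84,14.5,13.2,0.8,-0.5],[0,0,-90,14.5,13.2,0.8,-0.5],[0,0,-90,14.5,13.2,0.8,-0.5],[0,0,-90,14.5,13.2,0.8,-0.5],[0,0,-90,14.5,13.2,0.8,-0.5],[0,0,-90,14.5,13.2,0.8,-0.5],[0,0,-90,14.5,13.2,0.8,-0.5]], "force": 40}}

```text
time: 42.87
position: [659.6, -51.2, 144.2]
eef_rot: [0.105, -3.14, 0.0]
wrist_force: [0.6, -0.6, -0.0]
width: 64.2
finger_force: 0.0
```

Run:
```python
from h import *
im,d,P=look("top");s=r.sense();print(s["time"],s["joint_positions"].round(2),s["position"])
L=RR.inv().apply(P.reshape(-1,3)-ORI)
for i,(x,y) in {1:(-47.5,75),2:(-47.5,-75),3:(47.5,75),4:(47.5,-75)}.items():
  for dy in(-40,-15,10,35):
    m=(abs(L[:,0]-x)<30)&(abs(L[:,1]-y-dy)<6)&(L[:,2]>60)&(L[:,2]<90);Q=L[m]
    if len(Q)<20:continue
    k=Q[:,2]>np.percentile(Q[:,2],60)
    print(i,dy,"top",np.percentile(Q[:,2],95).round(1),"xmid",Q[k][:,0].mean().round(1),end=" | ")
  print()
show(([664.5,-51,80],0,94))
# stopper/carafe still
im2,d2,S=look("scene")
for lo,hi in((60,75),(128,149),(175,195)):
    m=(np.hypot(S[...,0]-549,S[...,1]-359)<90)&(S[...,2]>lo)&(S[...,2]<hi);Q=S[m];print(lo,hi,len(Q),Q.min(0).round(),Q.max(0).round())
```

```text
42.9167 [-0.2   0.6   0.34  1.62 -0.23  0.96  1.86] [659.59655628 -51.23518377 144.24159023]
1 -40 top 81.3 xmid -46.9 | 1 -15 top 81.3 xmid -46.8 | 1 10 top 81.4 xmid -47.9 | 1 35 top 82.5 xmid -48.4 | 
2 -40 top 81.7 xmid -48.5 | 2 -15 top 81.6 xmid -46.6 | 2 10 top 81.2 xmid -48.5 | 2 35 top 82.4 xmid -47.6 | 
3 -40 top 81.8 xmid 47.5 | 3 -15 top 81.6 xmid 46.1 | 3 10 top 82.7 xmid 48.4 | 
4 -40 top 82.8 xmid 46.0 | 4 -15 top 82.0 xmid 47.6 | 4 10 top 83.0 xmid 47.7 | 4 35 top 81.0 xmid 49.1 | 
-> [664.5 -51.   80. ] [0, 94] [-0.02 -0.01 -0.14] [-0.49 -0.01  6.42]
60 75 132 [516. 312.  60.] [597. 372.  75.]
128 149 88 [534. 333. 128.] [575. 369. 149.]
175 195 52 [539. 341. 175.] [566. 371. 190.]
```

Skew is down to about 2° and all tops are near 82 mm, with the stopper still in place. Gripping the knob.

Call:
{"name": "servo_tool", "arguments": {"rows": [[0,0,0,-0.5,0,2,-0.5],[0,0,0,-0.5,0,4,-0.5],[0,0,0,-0.5,0,6.4,-0.5],[0,0,0,-0.5,0,6.4,-0.5],[0,0,0,-0.5,0,6.4,0],[0,0,0,-0.5,0,6.4,0.4],[0,0,0,-0.5,0,6.4,0.6],[0,0,0,-0.5,0,6.4,1],[0,0,0,-0.5,0,6.4,1],[0,0,0,-0.5,0,6.4,1],[0,0,0,-0.5,0,6.4,1],[0,0,0,-0.5,0,6.4,1],[0,0,0,-0.5,0,6.4,1]]}}

```text
time: 44.05
position: [665.8, -51.2, 82.2]
eef_rot: [-0.107, 3.137, -0.0]
wrist_force: [-0.4, 0.4, 6.7]
width: 11.1
finger_force: 41.0
```

Call:
{"name": "servo_tool", "arguments": {"rows": [[0,0,6,0,0,0,1],[0,0,12,0,0,0,1],[0,0,18,0,0,0,1],[0,0,24,0,0,0,1],[0,0,30,0,0,0,1],[0,0,36,0,0,0,1],[0,0,42,0,0,0,1],[0,0,48,0,0,0,1],[0,0,54,0,0,0,1],[0,0,60,0,0,0,1],[0,0,66,0,0,0,1],[0,0,72,0,0,0,1],[0,0,73,0,0,0,1],[0,0,73,0,0,0,1],[0,0,73,0,0,0,1]]}}

```text
time: 45.3
position: [666.3, -50.5, 82.2]
eef_rot: [1.78, 2.586, 0.004]
wrist_force: [0.7, 0.8, 5.6]
width: 10.9
finger_force: 41.1
```

Call:
{"name": "servo_tool", "arguments": {"rows": [[0,0,0,0,0,0,0.5],[0,0,0,0,0,0,0],[0,0,0,0,0,0,-0.5],[0,0,0,0,0,0,-0.5],[0,0,0,0,0,0,-0.5],[0,0,0,0,0,-3,-0.5],[0,0,0,0,0,-7,-0.5],[0,0,0,0,0,-11,-0.5],[0,0,0,0,0,-15,-0.5],[0,0,0,0,0,-19,-0.5],[0,0,0,0,0,-19,-0.5],[0,0,0,0,0,-19,-0.5]]}}

```text
time: 46.3
position: [666.2, -51.6, 273.6]
eef_rot: [1.779, 2.584, 0.005]
wrist_force: [-0.3, 0.0, -0.3]
width: 64.1
finger_force: 0.0
```

```bash
python3 - <<'E'
from h import *
s=r.sense();print(s["time"],s["position"],s["width"])
im,d,P=report();im2,d2,S=look("scene","s12");cv2.imwrite("pics/t12.png",im)
for n,Z in(("t",P),("s",S)):
  m=(np.hypot(Z[...,0]-665,Z[...,1]+51)<32)&(Z[...,2]>86)&(Z[...,2]<101);Q=Z[m]
  if len(Q)>9:print(n,m.sum(),Q.mean(0).round(),cv2.minAreaRect(Q[:,:2].astype(np.float32)))
for lo,hi in((60,75),(128,149),(175,195)):
    m=(np.hypot(S[...,0]-549,S[...,1]-359)<90)&(S[...,2]>lo)&(S[...,2]<hi);Q=S[m];print(lo,hi,len(Q),Q.min(0).round(),Q.max(0).round())
E
python3 crop.py pics/s12.png 220 140 440 305 3.6 pics/s12c.png
```

```text
46.3 [666.24720713 -51.60061916 273.64394594] 64.05350255687222
cradle 1 775 z 81.8 x -47.1 y 27.0 149.0
cradle 2 784 z 82.1 x -47.5 y -125.0 -1.0
cradle 3 770 z 81.7 x 47.3 y 1.0 149.0
cradle 4 775 z 82.2 x 47.0 y -123.0 -1.0
mouth [548.6 355.6 149.1] [38. 33. 21.]
t 49 [660. -40.  93.] ((660.6299438476562, -39.91094970703125), (11.658943176269531, 20.984180450439453), 21.432289123535156)
s 74 [671. -54.  93.] ((669.4854736328125, -52.048118591308594), (12.922834396362305, 53.16007614135742), 21.01221466064453)
60 75 130 [512. 315.  60.] [598. 372.  75.]
128 149 86 [534. 335. 128.] [577. 372. 149.]
175 195 48 [543. 341. 175.] [566. 369. 191.]
```

View pics/s12c.png

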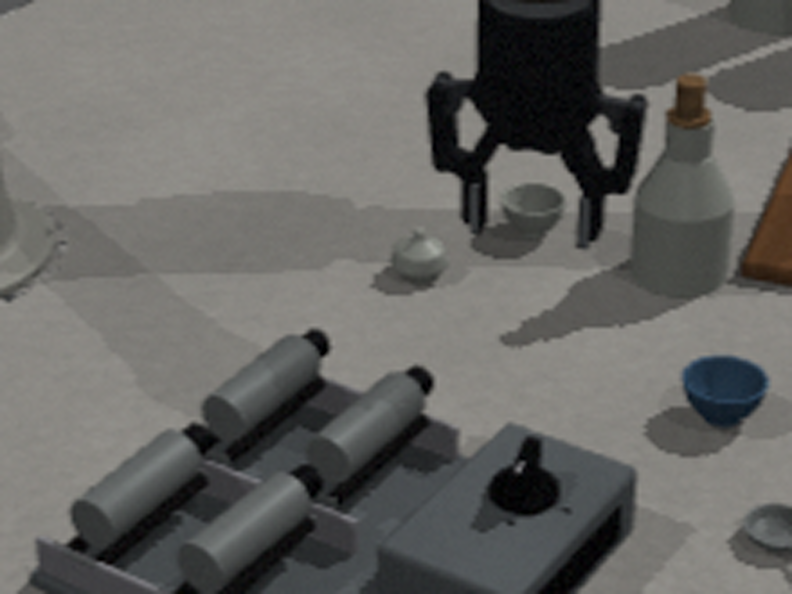

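The picture shows the knob bar turned about 73° (on), all four bottles laid in their cradles, and the stopper seated. The gripper is clear, so I'm handing in.

```bash
python3 -c "
from cell import r
print(r.job_done())"
```

```text
the job is handed in; nothing more can be done
None
```

The job is handed in: the stopper is seated in the carafe, all four bottles lie in their cradles (the one in cradle 4 about 2° askew), and the knob was turned last, about 73° clockwise to on.

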